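# Gauge the weld gap on the magnetic chuck

## Robot

A 6-joint arm with a two-finger parallel gripper is mounted at the origin on the work surface. World frame = base frame: x ahead of the robot, y to its left, z up, the work surface at z = 0. Lengths are in mm, angles in degrees, forces in N, time in s.
With the tool pointing down it reaches from about 350 to 850 mm from the base axis. Payload 8.1 kg.
Tool frame: the origin (TCP) lies on the centre line of the jaws, within the pads' length; the fingertips stand 14 mm ahead of it and the grasp point (between the pads) lies 5 mm behind it; z points along the fingers, y is the line along which they close (so a half turn about z gives the same grasp; the last joint's range is limited). The gripper opens to 85 mm and grips with 20 to 120 N. Pads are 22 mm wide; open, the fingers measure 114 mm over their backs; the gripper's body (76 mm by 85 mm) begins 54 mm behind the grasp point. The pads swing forward as they close: fully open they stand 13 mm farther back than shut.
Start: joints at [-77.315, 7.471, 85.268, -0, 87.261, -4.893], TCP at [181.226, -571.981, 245.292] pointing down, gripper open.
Joint ranges: [-169.43, 169.43], [-51.17, 129.36], [1.28, 143.12], [-76.62, 256.62], [0, 156.53], [-152.29, 152.29]. Speed limits (degrees/s): [136.94, 136.94, 159.86, 180, 180, 180].

## Interface

Orientations are given as [roll, pitch, yaw] about the fixed x, y, z axes, in that order (R = Rz(yaw) Ry(pitch) Rx(roll)).
In Python, from bench import sense, snapshot, camera_info, hand_in gives the robot as it stands. The module is installed in compiled form; this text tells all that it offers.
- The arm moves only by the tool apply_moves, never from a script. Its argument "deltas" is a list of rows, each a list of 7 numbers: the shift along the tool's x, y, z scaled (see below), then the turn, a rotation vector about the tool's x, y, z scaled (see below), then the opening, from 0 (shut) to 1 (fully open). In form: [[dx, dy, dz, ax, ay, az, claw], ...]. A call has 1 to 8 rows; each row shifts and turns the commanded pose from where the row before left it, along the tool's axes as they then stand; what a row does not reach is not made up. The controller multiplies each number of a shift by 0.03 m and each number of a turn by 0.08 rad. A row lasts 1/8 s, in which the tool goes at most 62.5 mm and 10.7 degrees, less where a joint would pass 70% of its speed; a pose out of reach is approached as far as the arm can. A call with a number of a shift or a turn outside -1 to 1 is refused whole. A call with a gripper value outside its range is refused whole. The fingers move at their own pace and stop on an object; "grip_force" is the grip in N (left out, the last holds). Time passes only in rows, so rows that do not move let the fingers close. It gives the time, the measured TCP pose, the force, the opening and the grip force at its end, in the units of the state.
- sense(): the state, without advancing time (a new reading comes with each control period).
- snapshot(name): name is "scene" or "top" or "wrist"; returns the picture (400x640x3 uint8, red, green, blue); there is no depth.
- camera_info(name): a dict with "vertical_fov" (degrees; the focal length in pixels is half the picture's height over the tangent of half this angle, whatever the lens; pixels are square), "cx", "cy" (the principal point, pixels), "origin" and "rotation" of the camera in the world; the wrist camera has in their place "tool_from_camera" (4x4, takes a point from camera to tool coordinates, whose origin is the TCP and whose axes are the flange's). Camera axes: x right, y up, looking along -z (the intrinsics and any distortion apply to the point x, -y, -z); pixel columns grow to the right and rows downward; lengths in mm; the calibration is good to about 2 mm. A picture is of the moment at which its call begins: read the wrist's pose just before it. camera_info takes no time and is no camera call.
- hand_in(): hands the job in; it is judged then, once.
The state is a dict: "time": time; "joint_pos": joint angles; "qd": joint speeds; "joint_efforts": joint torques, N m; "tool_pos": TCP position; "tcp_rot": TCP orientation; "ft_force": force on the tool from outside, world axes, zero at the start; "wrist_torque": the same for the moment, N m; "finger_gap": finger opening in mm; "grip_force": force on a finger pad.
Only numpy, scipy, OpenCV 4.12 (cv2) and the standard library are available. Lean on these libraries where they do the work, as an engineer would, in place of code of your own. Each camera call takes 0.05 s, during which the arm holds its last target. There are 200 camera calls.

## Task

Get the two steel plates on the magnetic chuck ready for welding: put every heading tip that lies about on them into the wooden tray and throw the chuck's lever fully over to switch the magnet on. Then take the gap gauge from its fork, let its tip down into the gap between the plates at the end by the red button and draw it slowly (about 3 cm a second) down in the gap all the way to the end by the blue button, never lifting it out on the way. Finally hang the gauge upright in its fork again and throw the lever fully back to off, with the tips still in the tray and everything else on the bench left alone.

Things in the scene. Friction and masses are not known exactly. Their poses are not given: they have to be found in the camera images.
- work: Fixed magnetic chuck (grey slab 200 x 300 x 14 mm) with two steel plates on it, 12 mm thick (together 180 x 220 mm, top 26 mm above the bench). A stepped gap 12 mm wide and 12 mm deep runs between them, floor 14 mm above the bench. Origin: centre of the underside, on the bench; x across the gap, away from the robot at yaw 0; y along the gap; z up. Stands at yaw -0.2 to 0.2.
- seam_0 (a point): Point 0 of 7 (0 to 6 in order) on the centre line of the gap, at the height of the plates' top; work frame (-30, 95, 26) mm. 15 mm inside the +y end of the gap, which is open at both ends.
- seam_1 (a point): Point 1 of 7 (0 to 6 in order) on the centre line of the gap, at the height of the plates' top; work frame (-30, 50, 26) mm. 
- seam_2 (a point): Point 2 of 7 (0 to 6 in order) on the centre line of the gap, at the height of the plates' top; work frame (-30, 0, 26) mm. First corner.
- seam_3 (a point): Point 3 of 7 (0 to 6 in order) on the centre line of the gap, at the height of the plates' top; work frame (0, 0, 26) mm. Middle of the cross leg, along x.
- seam_4 (a point): Point 4 of 7 (0 to 6 in order) on the centre line of the gap, at the height of the plates' top; work frame (30, 0, 26) mm. Second corner.
- seam_5 (a point): Point 5 of 7 (0 to 6 in order) on the centre line of the gap, at the height of the plates' top; work frame (30, -50, 26) mm. 
- seam_6 (a point): Point 6 of 7 (0 to 6 in order) on the centre line of the gap, at the height of the plates' top; work frame (30, -95, 26) mm. 15 mm inside the -y end of the gap.
- mark_red: Fixed red button magnet, 24 mm across, 18 mm tall, on the chuck 35 mm beyond seam_0 or seam_6: the gauge starts at this end. Origin: centre of its underside.
- mark_blue: Fixed blue button magnet, the same size, beyond the other end of the gap: the gauge finishes there. Origin: centre of its underside.
- lever (a joint): Chuck lever's hinge, rad; its axis is along the work's x, through the work's (124, 0, 20) mm, over a blue block 16 mm tall (44 x 50 mm): 0 to 0.15 at the start = off (leaning 0.8 rad from upright to the work's -y side), 0.8 = upright, 1.6 = on, against its stop (leaning to +y). Stiff enough to stay where it is left; moved by about 1.5 N at the ball.
- lever_ball (a point): centre of the yellow ball (24 mm across) on the lever's end, 70 mm from the pivot; lever rod 12 mm thick.
- tip0: Loose steel heading tip, 102 mm long along its x with a 22 x 22 mm square shank (60 mm of it, centred on the origin within 7 mm), a round head at +x and a thin brass bayonet stub at -x; 0.15 to 0.3 kg. May be absent. Origin: centre of its underside, z up. It starts on the plates.
- tip1: Loose steel heading tip, 102 mm long along its x with a 22 x 22 mm square shank (60 mm of it, centred on the origin within 7 mm), a round head at +x and a thin brass bayonet stub at -x; 0.15 to 0.3 kg. May be absent. Origin: centre of its underside, z up. It starts on the plates.
- tip2: Loose steel heading tip, 102 mm long along its x with a 22 x 22 mm square shank (60 mm of it, centred on the origin within 7 mm), a round head at +x and a thin brass bayonet stub at -x; 0.15 to 0.3 kg. May be absent. Origin: centre of its underside, z up. It starts on the plates.
- tip3: Loose steel heading tip, 102 mm long along its x with a 22 x 22 mm square shank (60 mm of it, centred on the origin within 7 mm), a round head at +x and a thin brass bayonet stub at -x; 0.15 to 0.3 kg. May be absent. Origin: centre of its underside, z up. It starts on the plates.
- tray: Fixed open wooden tray, 220 x 220 mm outside, 45 mm tall, walls and floor 6 mm. Origin: centre of its underside. It stands to the left or the right of the work, the fork on the other side.
- fork: Fixed stand with a fork for the gauge: two steel prongs along its x, 85 mm long, 14 mm wide, 26 mm apart, tops 90 mm above the bench, open towards -x (the robot, at yaw 0), a post behind them at x = +50 mm (no taller than the prongs). Origin: on the bench straight below the middle of the slot where the gauge hangs, the underside of its disc on the prongs.
- gauge: Loose gap gauge, 176 mm long, 0.16 kg, z from its tip up to its handle. Origin: the very end of the tip. Tip 6 mm thick (to z = 22 mm), rod 10 mm, brass disc 56 mm across with its underside at z = 70 mm and top at 78 mm, square ash handle 26 x 26 mm (sides along x and y) from z = 78 to 170 mm, to be gripped. It starts upright, disc on the fork's prongs.
- bottle: Amber glass bottle, 64 mm across, 170 mm tall; leave alone. Origin: centre of its underside.
- scoop: Copper scoop, 68 mm across, with a handle; leave alone. Origin: centre of the cup's underside.
- flux: Jar, 68 mm across, 75 mm tall; leave alone. Origin: centre of its underside.
- hammer: Hammer lying on the bench; leave alone.
- brush: Brush lying on the bench; leave alone.
Mind the look-alikes: they are no part of the job. What is shaped like the tip3 but pink or purple is not meant. What is shaped like the tip2 but turquoise is not meant.

How it is judged (in metres and radians):
On the way, in this order (a step that is already met when the one before it is completed fails the run):
1. every heading tip lies in the tray and the chuck lever is thrown fully on (x of tip0 in the frame of tray between -0.1 and 0.1 m and y of tip0 in the frame of tray between -0.1 and 0.1 m and z of tip0 in the frame of tray between -0.005 and 0.042 m and linear speed of each of tip0, tip1, tip2, tip3 below 0.05 m/s and x of tip1 in the frame of tray between -0.1 and 0.1 m and y of tip1 in the frame of tray between -0.1 and 0.1 m and z of tip1 in the frame of tray between -0.005 and 0.042 m and x of tip2 in the frame of tray between -0.1 and 0.1 m and y of tip2 in the frame of tray between -0.1 and 0.1 m and z of tip2 in the frame of tray between -0.005 and 0.042 m and x of tip3 in the frame of tray between -0.1 and 0.1 m and y of tip3 in the frame of tray between -0.1 and 0.1 m and z of tip3 in the frame of tray between -0.005 and 0.042 m and value of joint lever above 1.35 rad), for 0.3 s.
2. chuck on, gauge tip down in the gap at the end by the red button (z of gauge in the frame of work between 0.008 and 0.024 m and value of joint lever above 1.3 rad and ((horizontal distance between mark_red and seam_0 below 0.07 m and horizontal distance between gauge and seam_0 below 0.012 m) or (horizontal distance between mark_red and seam_6 below 0.07 m and horizontal distance between gauge and seam_6 below 0.012 m))), for 0.1 s.
3. chuck on, gauge tip down in the gap half way along the first leg (z of gauge in the frame of work between 0.008 and 0.024 m and value of joint lever above 1.3 rad and ((horizontal distance between mark_red and seam_0 below 0.07 m and horizontal distance between gauge and seam_1 below 0.012 m) or (horizontal distance between mark_red and seam_6 below 0.07 m and horizontal distance between gauge and seam_5 below 0.012 m))), for 0.1 s.
4. chuck on, gauge tip down in the gap at the first corner (z of gauge in the frame of work between 0.008 and 0.024 m and value of joint lever above 1.3 rad and ((horizontal distance between mark_red and seam_0 below 0.07 m and horizontal distance between gauge and seam_2 below 0.012 m) or (horizontal distance between mark_red and seam_6 below 0.07 m and horizontal distance between gauge and seam_4 below 0.012 m))), for 0.1 s.
5. chuck on, gauge tip down in the gap at the middle of the cross leg (z of gauge in the frame of work between 0.008 and 0.024 m and value of joint lever above 1.3 rad and ((horizontal distance between mark_red and seam_0 below 0.07 m and horizontal distance between gauge and seam_3 below 0.012 m) or (horizontal distance between mark_red and seam_6 below 0.07 m and horizontal distance between gauge and seam_3 below 0.012 m))), for 0.1 s.
6. chuck on, gauge tip down in the gap at the second corner (z of gauge in the frame of work between 0.008 and 0.024 m and value of joint lever above 1.3 rad and ((horizontal distance between mark_red and seam_0 below 0.07 m and horizontal distance between gauge and seam_4 below 0.012 m) or (horizontal distance between mark_red and seam_6 below 0.07 m and horizontal distance between gauge and seam_2 below 0.012 m))), for 0.1 s.
7. chuck on, gauge tip down in the gap half way along the last leg (z of gauge in the frame of work between 0.008 and 0.024 m and value of joint lever above 1.3 rad and ((horizontal distance between mark_red and seam_0 below 0.07 m and horizontal distance between gauge and seam_5 below 0.012 m) or (horizontal distance between mark_red and seam_6 below 0.07 m and horizontal distance between gauge and seam_1 below 0.012 m))), for 0.1 s.
8. chuck on, gauge tip down in the gap at the end by the blue button (z of gauge in the frame of work between 0.008 and 0.024 m and value of joint lever above 1.3 rad and ((horizontal distance between mark_red and seam_0 below 0.07 m and horizontal distance between gauge and seam_6 below 0.012 m) or (horizontal distance between mark_red and seam_6 below 0.07 m and horizontal distance between gauge and seam_0 below 0.012 m))), for 0.1 s.
At the end, for the whole second after the job is handed in: Every heading tip present lies at rest inside the tray; the lever is within 0.3 rad of off; the gauge hangs released and still, disc on the prongs (height within 6 mm), upright within 0.12 rad, within 22 mm of the fork's seat (x of tip0 in the frame of tray between -0.1 and 0.1 m and y of tip0 in the frame of tray between -0.1 and 0.1 m and z of tip0 in the frame of tray between -0.005 and 0.042 m and linear speed of each of tip0, tip1, tip2, tip3 below 0.05 m/s and x of tip1 in the frame of tray between -0.1 and 0.1 m and y of tip1 in the frame of tray between -0.1 and 0.1 m and z of tip1 in the frame of tray between -0.005 and 0.042 m and x of tip2 in the frame of tray between -0.1 and 0.1 m and y of tip2 in the frame of tray between -0.1 and 0.1 m and z of tip2 in the frame of tray between -0.005 and 0.042 m and x of tip3 in the frame of tray between -0.1 and 0.1 m and y of tip3 in the frame of tray between -0.1 and 0.1 m and z of tip3 in the frame of tray between -0.005 and 0.042 m and value of joint lever below 0.3 rad and horizontal distance between gauge and fork below 0.022 m and z of gauge in the frame of fork between 0.014 and 0.027 m and angle between gauge's own z axis and vertical below 0.12 rad and linear speed of gauge below 0.03 m/s); the robot touches nothing.
It fails at once if the gauge moves faster than 0.1 m/s with its tip in the gap (x of gauge in the frame of work between -0.045 and 0.045 m and y of gauge in the frame of work between -0.11 and 0.11 m and z of gauge in the frame of work below 0.024 m and linear speed of gauge above 0.1 m/s).
It fails at once if the gauge's tip is out of the gap on the way: above or on the plates, less than 25 mm over them, more than 20 mm from both ends of the seam (x of gauge in the frame of work between -0.07 and 0.07 m and y of gauge in the frame of work between -0.072 and 0.072 m and z of gauge in the frame of work between 0.0255 and 0.05 m).
It fails at once if a bystander is moved by more than 50 mm (distance of any of bottle, scoop, flux, hammer, brush from where it was at the start of the episode above 0.05 m).
It fails at once if the bottle or the jar is tipped over (angle between any of bottle, flux's own z axis and vertical above 0.6 rad).
Of tip0, tip1, tip2, tip3 only 2 to 4 are there at a start; the rules pass over those that are not, and their reading is None.
At some moment in a run one of tip0, tip1, tip2, tip3 may be knocked a few centimetres aside while the robot is not near it.
It also fails if it takes over 210 s, if anything falls off the work surface, if the arm or the gripper's body presses on something with over 40 N, if the wrist force passes 120 N, or if a joint passes its speed limit or range.

## Working session

There is one attempt and no reset: what is moved stays moved. The work goes in short steps, Python scripts to look and compute and a tool call to move; the robot and the scene stay as the last step left them, time stands still between calls to the robot, and variables do not carry over. Pictures are saved under pics/ and viewed, at most 14 in all, crops included, and the job is handed in when it is done.

Besides the shell and the picture viewer there is one more tool, called as name([rows], argument=value, ...), one row to a line, values as JSON. apply_moves: Moves the arm, as the interface text tells. Its arguments: {"type":"object","properties":{"deltas":{"type":"array"},"grip_force":{"type":"number"}},"required":["deltas"]}

```bash
mkdir -p pics; python3 - <<'E'
from bench import *
import cv2
for n in("scene","top"):
    cv2.imwrite(f"pics/{n}0.png",cv2.resize(snapshot(n)[:,:,::-1],(800,500),interpolation=cv2.INTER_CUBIC))
    print(camera_info(n))
print(camera_info("wrist"));print(sense())
E
```

```text
{'vertical_fov': 55.87154370548519, 'cx': 318.6683386302412, 'cy': 200.5835990483174, 'origin': array([1202.5921741 ,  973.65932053,  829.26902647]), 'rotation': array([ 55.85335364,   1.00588187, 140.36372152])}
{'vertical_fov': 51.19677913426269, 'cx': 322.6265378049742, 'cy': 201.3356203637144, 'origin': array([ 309.09462639,  115.13731727, 1220.24759614]), 'rotation': array([ 10.99473717,  -0.38266871, -88.94623525])}
{'vertical_fov': 70.36172024210546, 'cx': 321.5361987876626, 'cy': 204.40833529511306, 'tool_from_camera': array([[ 4.52180428e-04,  9.44470145e-01,  3.28596927e-01,
         8.39412309e+01],
       [ 9.99999084e-01, -8.46256113e-04,  1.05625948e-03,
        -4.20524423e-01],
       [ 1.27568271e-03,  3.28596148e-01, -9.44469663e-01,
        -1.28501713e+02],
       [ 0.00000000e+00,  0.00000000e+00,  0.00000000e+00,
         1.00000000e+00]])}
{'time': 0.1, 'joint_pos': array([-7.73147977e+01,  7.51148663e+00,  8.53239924e+01,  3.08766833e-04,
        8.72615230e+01, -4.89276114e+00]), 'qd': array([-0.02646572, -0.07250048, -0.0863287 , -0.02280173,  0.01021163,
        0.04702967]), 'joint_efforts': array([ 1.30421246e-03, -5.70949781e+01, -5.01943481e+01, -7.01509089e-05,
        8.09843157e-03,  6.85764985e-05]), 'tool_pos': array([ 181.12276514, -571.50816065,  244.3328245 ]), 'tcp_rot': array([-1.79903378e+02, -8.58066490e-03,  1.75779412e+01]), 'ft_force': array([ 0.63109417,  0.03926226, -0.79144872]), 'wrist_torque': array([ 0.00921159,  0.01819446, -0.01200514]), 'grip_force': 0.0, 'finger_gap': 85.74671334125911}
```

View pics/scene0.png

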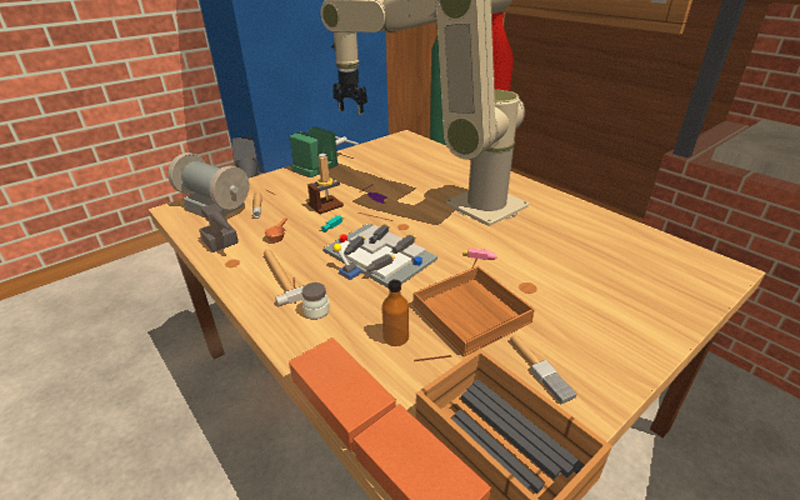

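View pics/top0.png

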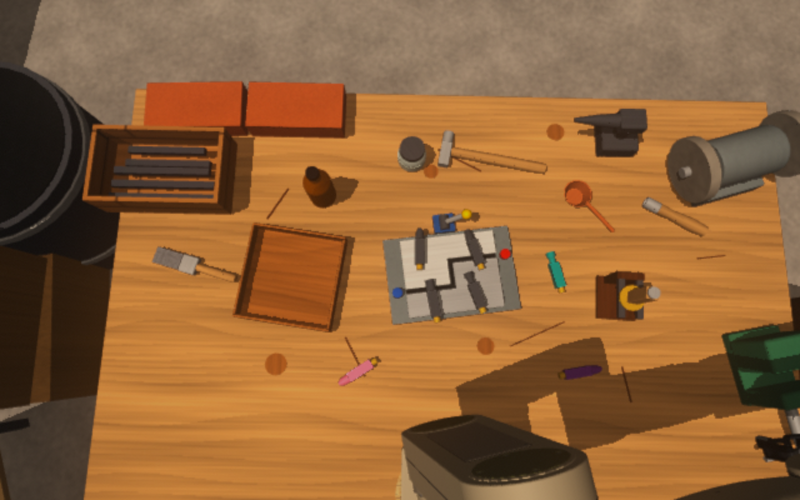

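The scene shows four dark tips on the plates, the tray to the left (+y) and the fork to the right. The red button is at the -y end and the blue at the +y end (top view about (505,254) and (398,293)). I'll enlarge crops next.

```bash
cat > h.py <<'E'
import numpy as np, cv2
from scipy.spatial.transform import Rotation as R
from bench import *
def cam(name, st=None):
    c=camera_info(name); f=200/np.tan(np.radians(c["vertical_fov"])/2)
    if name=="wrist":
        st=st or sense(); T=c["tool_from_camera"]; Rt=R.from_euler("xyz",st["tcp_rot"],degrees=True).as_matrix()
        return f,c["cx"],c["cy"],st["tool_pos"]+Rt@T[:3,3],Rt@T[:3,:3]
    return f,c["cx"],c["cy"],c["origin"],R.from_euler("xyz",c["rotation"],degrees=True).as_matrix()
def ray(C,u,v,z):
    f,cx,cy,o,M=C; d=M@np.array([(u-cx)/f,-(v-cy)/f,-1]); return o+d*(z-o[2])/d[2]
def proj(C,p):
    f,cx,cy,o,M=C; q=M.T@(np.asarray(p,float)-o); return np.array([cx+f*q[0]/-q[2],cy-f*q[1]/-q[2]])
def crop(img,x0,y0,x1,y1,s,fn):
    cv2.imwrite(fn,cv2.resize(img[y0:y1,x0:x1,::-1],None,fx=s,fy=s,interpolation=cv2.INTER_CUBIC))
E
python3 - <<'E'
from h import *
a=snapshot("top")
crop(a,300,162,430,262,6,"pics/a.png")
crop(a,465,205,545,265,8,"pics/b.png")
E
```

```text
(no output)
```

View pics/a.png

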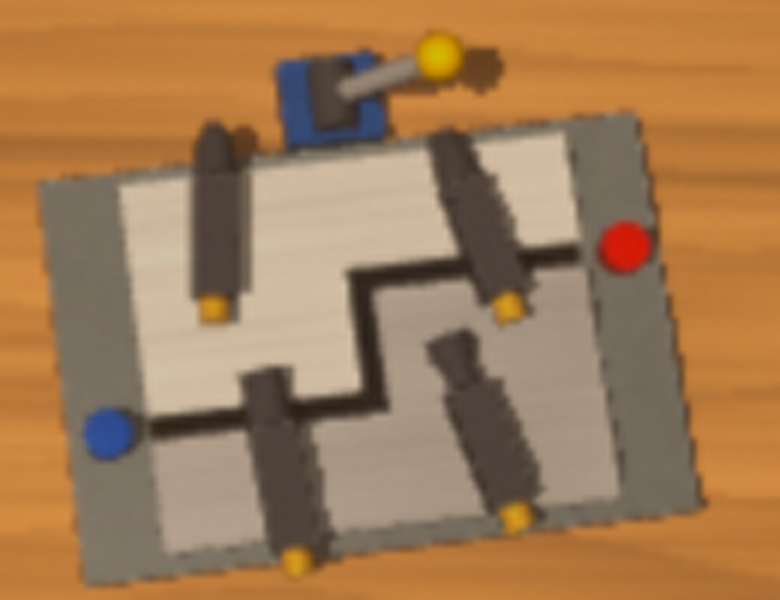

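View pics/b.png

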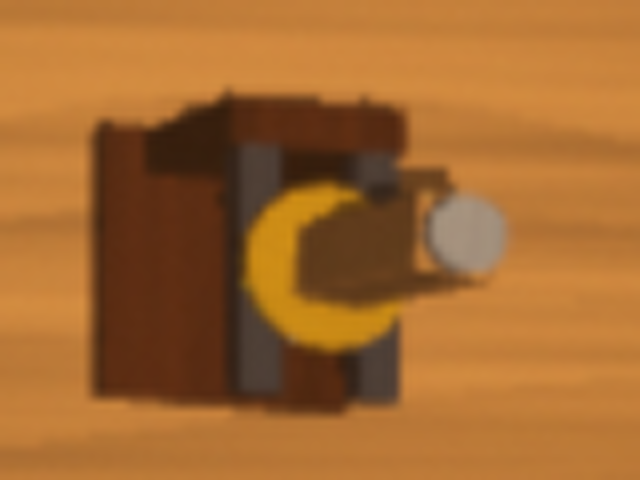

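```bash
python3 - <<'E'
from h import *
np.set_printoptions(precision=1,suppress=True)
C=cam("top"); A=lambda x,y,z:ray(C,300+(x+.5)/6-.5,162+(y+.5)/6-.5,z)
B=lambda x,y,z:ray(C,465+(x+.5)/8-.5,205+(y+.5)/8-.5,z)
c=[A(*p,14) for p in [(40,183),(635,113),(703,508),(88,583)]]
o=np.mean(c,0)
for i in range(4): print("corner",c[i],np.linalg.norm(c[i]-c[i-1]))
yw=np.degrees(np.arctan2(-(c[0]-c[1]+c[3]-c[2])[0],(c[0]-c[1]+c[3]-c[2])[1])); print("work",o,yw)
c[0:0]=[]
m=R.from_euler("z",yw,degrees=True).as_matrix()
print("red",m.T@(A(625,243,32)-o),"blue",m.T@(A(107,433,32)-o),"corners seam", m.T@(A(362,272,26)-o),m.T@(A(375,402,26)-o))
for n,h,s,t in [("A",(214,125),(217,170),(213,322)),("B",(447,133),(460,180),(510,320)),("C",(267,370),(267,418),(297,575)),("D",(450,333),(463,392),(517,530))]:
    H,T=A(*h,37),A(*t,37); S=A(*s,37);d=H-T
    print(n,"head",H,"stub",T,"len",np.linalg.norm(d),"yaw",np.degrees(np.arctan2(d[1],d[0])))
print("ball",A(438,55,70), "exp?", )
print("disc",B(328,265,78),"cap",B(467,232,176),"prong",B(258,392,90),B(378,400,90),B(258,150,90),B(378,155,90))
D=lambda u,v,z:ray(C,u/1.25,v/1.25,z)
for p in [(256,222),(351,237),(335,331),(234,314)]: print("tray",D(*p,45))
for n,p in dict(turq=(557,272),pink=(360,372),bottle=(318,190),purple=(580,372),flux=(412,155),brush=(235,278)).items(): print(n,D(*p,20))
E
```

```text
corner [570.5 160.3  14. ] 197.0010495076139
corner [ 611.8 -133.8   14. ] 297.022345493224
corner [ 416.8 -162.8   14. ] 197.15820626681602
corner [375.5 132.3  14. ] 297.9865768347125
work [493.6  -1.   14. ] 7.992293402633048
red [  31.3 -128.6   18. ] blue [-30.2 131.1  18. ] corners seam [33.4 -1.  12. ] [-30.2   1.6  12. ]
A head [596.   75.7  37. ] stub [499.1  75.   37. ] len 96.83489775680974 yaw 0.44024009901644046
B head [594.2 -37.5  37. ] stub [502.9 -67.2  37. ] len 96.07536572157534 yaw 18.010863605757987
C head [476.5  48.9  37. ] stub [379.8  34.   37. ] len 97.86716262763582 yaw 8.763870020593988
D head [496.  -38.4  37. ] stub [402.8 -69.5  37. ] len 98.30532903915746 yaw 18.430787769524287
ball [624.3 -29.1  70. ] exp?
disc [ 439.2 -393.1   78. ] cap [ 439.3 -394.1  176. ] prong [ 394.4 -361.3   90. ] [ 392.5 -401.7   90. ] [ 476.9 -366.3   90. ] [ 476.  -407.4   90. ]
tray [600.8 453.7  45. ]
tray [569.6 232.6  45. ]
tray [354.6 260.2  45. ]
tray [388.  487.6  45. ]
turq [ 501.2 -247.6   20. ]
pink [265.8 203.4  20. ]
bottle [688.8 318.4  20. ]
purple [ 274.7 -290.8   20. ]
flux [782.2  94.6  20. ]
brush [472.6 499.8  20. ]
```

apply_moves([
  [0,0,-0.2,0,0,0.7,1],
  [0,0,-0.2,0,0,0.7,1],
  [0,0,-0.2,0,0,0.7,1],
  [0.82,-0.97,-0.1,0,0,0,1],
  [0.82,-0.97,-0.1,0,0,0,1],
  [0.82,-0.97,-0.1,0,0,0,1],
  [0.82,-0.97,-0.1,0,0,0,1],
  [0.82,-0.97,-0.1,0,0,0,1],
])

```text
time: 1.15
tool_pos: [283.4, -409.6, 278.1]
tcp_rot: [-180.0, 0.0, 7.9]
ft_force: [0.8, -0.3, 0.9]
finger_gap: 85.4
grip_force: 0.0
```

apply_moves([
  [0.82,-0.97,-0.1,0,0,0,1],
  [0.82,-0.97,-0.1,0,0,0,1],
  [0.82,-0.97,-0.1,0,0,0,1],
  [0.82,-0.97,-0.1,0,0,0,1],
  [0.82,-0.97,-0.1,0,0,0,1],
  [0.82,-0.97,-0.1,0,0,0,1],
  [0.82,-0.97,-0.1,0,0,0,1],
  [0.82,-0.97,-0.1,0,0,0,1],
])

```text
time: 2.15
tool_pos: [446.0, -151.9, 302.2]
tcp_rot: [-180.0, 0.0, 8.0]
ft_force: [0.2, -1.0, 0.2]
finger_gap: 85.5
grip_force: 0.0
```

apply_moves([
  [0.82,-0.97,0,0,0,0,1],
  [0.82,-0.97,0,0,0,0,1],
  [0.82,-0.97,0,0,0,0,1],
  [0.82,-0.97,0,0,0,0,1],
  [0.82,-0.97,0,0,0,0,1],
  [0,0,0,0,0,0,1],
  [0,0,0,0,0,0,1],
])

```text
time: 3.02
tool_pos: [547.0, 7.9, 301.9]
tcp_rot: [180.0, 0.1, 8.0]
ft_force: [-0.8, 0.3, 0.0]
finger_gap: 85.2
grip_force: 0.0
```

```bash
python3 - <<'E'
from h import *
s=sense(); print(s["time"],s["tool_pos"],s["tcp_rot"])
a=snapshot("wrist"); cv2.imwrite("pics/w1n.png",a[:,:,::-1]); crop(a,120,10,520,390,2,"pics/w1.png")
np.save("w1.npy",np.r_[s["tool_pos"],s["tcp_rot"]])
E
```

```text
3.025 [547.01260324   7.90805535 301.91094415] [1.79990304e+02 5.38531323e-02 7.98028166e+00]
```

View pics/w1.png

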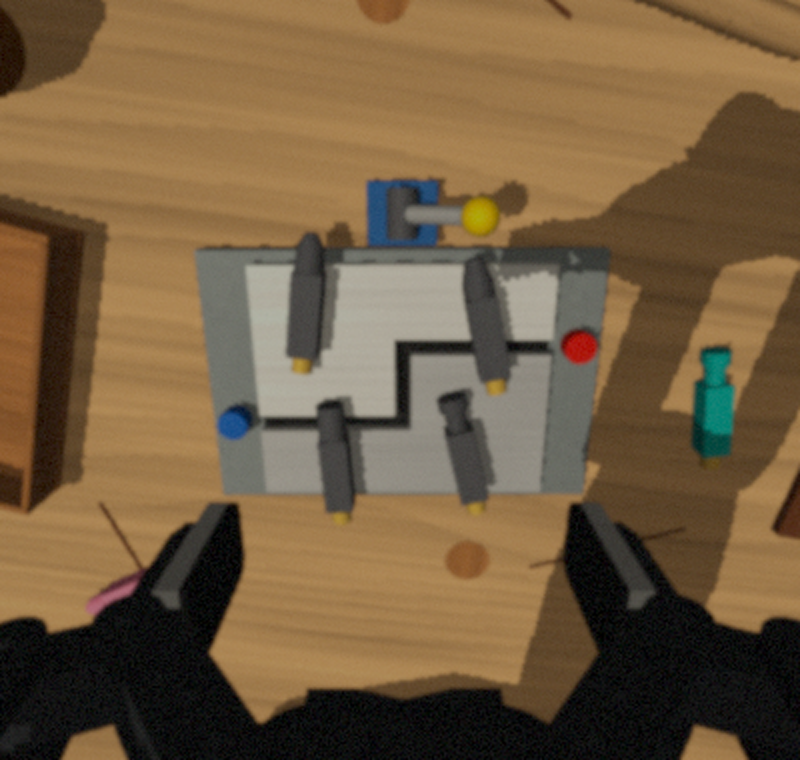

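```bash
python3 - <<'E'
from h import *
np.set_printoptions(precision=1,suppress=True)
p=np.load("w1.npy"); C=cam("wrist",dict(tool_pos=p[:3],tcp_rot=p[3:]))
A=lambda x,y,z:ray(C,120+(x+.5)/2-.5,10+(y+.5)/2-.5,z)
c=[A(*q,14) for q in [(196,248),(610,248),(583,494),(224,494)]]
o=np.mean(c,0); v=c[0]-c[1]+c[3]-c[2]; yw=np.degrees(np.arctan2(-v[0],v[1])); print("work",o,yw)
for i in range(4): print(np.linalg.norm(c[i]-c[i-1]))
m=R.from_euler("z",yw,degrees=True).as_matrix()
for q in [(548,347),(403,347),(403,422),(265,423)]: print("seam",m.T@(A(*q,26)-o))
print("red",m.T@(A(580,346,32)-o),"blue",m.T@(A(235,422,32)-o))
for n,h,t in [("A",(311,235),(301,373)),("B",(478,256),(498,394)),("C",(329,402),(342,521)),("D",(452,394),(476,512))]:
    H,T=A(*h,37),A(*t,37); d=H-T
    print(n,H,T,(H+T)/2,"len",np.linalg.norm(d),"yaw",np.degrees(np.arctan2(d[1],d[0])))
b=A(481,216,65); print("ball",b, m.T@(b-o))
# fork/gauge from top, fixed heights
Ct=cam("top");B=lambda x,y,z:ray(Ct,465+(x+.5)/8-.5,205+(y+.5)/8-.5,z)
print("disc",B(328,265,98),"cap",B(467,232,195),"prong",B(258,392,90),B(378,400,90))
E
```

```text
work [493.5   1.4  14. ] 8.025007576705303
199.19963766196148
296.0012831885973
199.06276598691127
298.21035381220867
seam [  29.7 -106.5   12. ]
seam [29.7  0.1 12. ]
seam [-29.9   0.2  12. ]
seam [-30.8 106.5  12. ]
red [  32.  -128.1   18. ] blue [-27.5 127.7  18. ]
A [594.   77.9  37. ] [496.1  76.7  37. ] [545.   77.3  37. ] len 97.85990939118882 yaw 0.6719173628844362
B [596.  -35.5  37. ] [500.2 -68.2  37. ] [548.1 -51.9  37. ] len 101.25555052367913 yaw 18.83455517859947
C [476.5  54.4  37. ] [376.9  34.3  37. ] [426.7  44.4  37. ] len 101.68657029973687 yaw 11.38363975840668
D [495.5 -34.7  37. ] [399.9 -70.2  37. ] [447.7 -52.4  37. ] len 101.89928910943742 yaw 20.391767726509638
ball [622.4 -29.   65. ] [123.5 -48.1  51. ]
disc [ 437.  -384.2   98. ] cap [ 437.  -384.8  195. ] prong [ 394.4 -361.3   90. ] [ 392.5 -401.7   90. ]
```

```bash
cat > plan.py <<'E'
from h import *
def plan(start, segs):
    """start (x,y,z,yaw); segs: (x,y,z,yaw,claw,n); prints rows (xn) with rounded units, tracking the rounding"""
    p=np.array(start[:3],float); y=start[3]; k=0
    for s in segs:
        n=s[5]; az=round(-np.radians(s[3]-y)/.08/n,2); d=np.array(s[:3])-p
        ym=y-np.degrees(az*.08)*(n-1)/2; c,q=np.cos(np.radians(ym)),np.sin(np.radians(ym))
        u=np.round(np.array([c*d[0]+q*d[1],q*d[0]-c*d[1],-d[2]])/30/n,2)
        for i in range(n):
            c,q=np.cos(np.radians(y)),np.sin(np.radians(y))
            p+=30*np.array([c*u[0]+q*u[1],q*u[0]-c*u[1],-u[2]]); y-=np.degrees(az*.08)
        flag="!" if max(abs(u))>1 or abs(az)>1 else ""
        print(f"x{n} [{u[0]:g},{u[1]:g},{u[2]:g},0,0,{az:g},{s[4]}]{flag} -> {np.round(p,1)} {y:.1f}")
E
python3 - <<'E'
from plan import *
t=[(468.8,293.7),(474.9,337.2),(481.1,380.8),(487.2,424.3)]
g=[(540,77.2,.7),(543.4,-53.5,18.8),(421.8,43.4,11.4),(443,-54.1,20.4)]
cur=(547,7.9,301.9,8)
for i,((gx,gy,ga),(tx,ty)) in enumerate(zip(g,t)):
    print("tip",i)
    pre=[(gx,gy,200,8,.7,4)] if i==0 else [(gx,gy,130,-8,.7,12)]
    s=pre+[(gx,gy,42,ga,.7,7),(gx,gy,42,ga,.1,1),(gx,gy,130,-8,.1,6),(tx,ty,130,-8,.1,14 if gy<0 else 10),(tx,ty,26,-8,.1,6),(tx,ty,26,-8,.42,1),(tx,ty,130,-8,.42,4)]
    plan(cur,s); cur=(tx,ty,130,-8)
E
```

```text
tip 0
x4 [0.02,-0.58,0.85,0,0,-0,0.7] -> [539.7  77.2 199.9] 8.0
x7 [0,-0,0.75,0,0,0.23,0.7] -> [539.7  77.2  42.4] 0.6
x1 [0.01,-0,0.01,0,0,-0.02,0.1] -> [540.   77.2  42.1] 0.7
x6 [0,-0,-0.49,0,0,0.32,0.1] -> [540.   77.2 130.3] -8.1
x10 [-0.34,-0.68,0,0,0,-0,0.1] -> [467.7 293.5 130.3] -8.1
x6 [0.01,-0,0.58,0,0,-0,0.1] -> [469.5 293.2  25.9] -8.1
x1 [-0.03,-0.01,-0,0,0,-0.02,0.42] -> [468.6 293.7  25.9] -8.0
x4 [0,-0,-0.87,0,0,0,0.42] -> [468.6 293.7 130.3] -8.0
tip 1
x12 [0.34,0.93,-0,0,0,-0,0.7] -> [543.4 -54.9 130. ] -8.0
x7 [0,-0.01,0.42,0,0,-0.84,0.7] -> [543.3 -52.8  41.8] 19.0
x1 [-0,0.02,-0.01,0,0,0.03,0.1] -> [543.5 -53.4  42.1] 18.8
x6 [-0,0,-0.49,0,0,0.98,0.1] -> [543.5 -53.4 130.3] -8.1
x14 [-0.29,-0.9,0,0,0,-0,0.1] -> [476.4 338.1 130.3] -8.1
x6 [-0.01,0.01,0.58,0,0,-0,0.1] -> [474.4 336.5  25.9] -8.1
x1 [0.01,-0.02,-0,0,0,-0.03,0.42] -> [474.8 337.1  25.9] -8.0
x4 [0,-0,-0.87,0,0,0,0.42] -> [474.8 337.1 130.3] -8.0
tip 2
x12 [-0.03,0.83,-0,0,0,-0,0.7] -> [422.6  42.8 130. ] -8.0
x7 [-0,-0,0.42,0,0,-0.6,0.7] -> [422.6  42.8  41.8] 11.3
x1 [-0.02,-0.02,-0.01,0,0,-0.03,0.1] -> [421.9  43.3  42.1] 11.4
x6 [-0,-0,-0.49,0,0,0.7,0.1] -> [421.9  43.3 130.3] -7.9
x10 [0.04,-1.14,0,0,0,0,0.1]! -> [480.6 380.4 130.3] -7.9
x6 [0,-0,0.58,0,0,0.01,0.1] -> [480.6 380.4  25.9] -8.1
x1 [0.02,-0.01,-0,0,0,-0.03,0.42] -> [481.2 380.6  25.9] -8.0
x4 [-0,-0,-0.87,0,0,0,0.42] -> [481.2 380.6 130.3] -8.0
tip 3
x12 [0.06,1.21,-0,0,0,-0,0.7]! -> [441.9 -53.6 130. ] -8.0
x7 [0.01,0,0.42,0,0,-0.89,0.7] -> [443.9 -53.4  41.8] 20.6
x1 [-0.04,0.01,-0.01,0,0,0.03,0.1] -> [442.9 -54.1  42.1] 20.4
x6 [0,-0,-0.49,0,0,1.03,0.1]! -> [442.9 -54.1 130.3] -7.9
x14 [-0.05,-1.14,0,0,0,0,0.1]! -> [488.  423.  130.3] -7.9
x6 [-0.01,-0.01,0.58,0,0,0,0.1] -> [486.5 425.1  25.9] -7.9
x1 [0.03,0.02,-0,0,0,0.02,0.42] -> [487.3 424.3  25.9] -8.0
x4 [-0,0,-0.87,0,0,-0,0.42] -> [487.3 424.3 130.3] -8.0
```

apply_moves([
  [0.02,-0.58,0.85,0,0,0,0.7],
  [0.02,-0.58,0.85,0,0,0,0.7],
  [0.02,-0.58,0.85,0,0,0,0.7],
  [0.02,-0.58,0.85,0,0,0,0.7],
  [0,0,0.75,0,0,0.23,0.7],
  [0,0,0.75,0,0,0.23,0.7],
  [0,0,0.75,0,0,0.23,0.7],
  [0,0,0.75,0,0,0.23,0.7],
], grip_force=50)

```text
time: 4.08
tool_pos: [539.9, 76.1, 109.9]
tcp_rot: [180.0, -0.0, 3.6]
ft_force: [-0.6, -0.2, -0.2]
finger_gap: 59.7
grip_force: 0.0
```

apply_moves([
  [0,0,0.75,0,0,0.23,0.7],
  [0,0,0.75,0,0,0.23,0.7],
  [0,0,0.75,0,0,0.23,0.7],
  [0,0,0,0,0,0,0.7],
  [0,0,0,0,0,0,0],
  [0,0,0,0,0,0,0],
  [0,0,0,0,0,0,0],
  [0,0,0,0,0,0,0],
])

```text
time: 5.08
tool_pos: [541.3, 77.2, 44.5]
tcp_rot: [180.0, -0.2, 0.6]
ft_force: [-0.3, -1.3, 6.4]
finger_gap: 20.7
grip_force: 50.7
```

apply_moves([
  [0,0,-0.49,0,0,0.32,0],
  [0,0,-0.49,0,0,0.32,0],
  [0,0,-0.49,0,0,0.32,0],
  [0,0,-0.49,0,0,0.32,0],
  [0,0,-0.49,0,0,0.32,0],
  [0,0,-0.49,0,0,0.32,0],
  [-0.34,-0.68,0,0,0,0,0],
  [-0.34,-0.68,0,0,0,0,0],
])

```text
time: 6.08
tool_pos: [525.8, 120.9, 131.9]
tcp_rot: [-180.0, -0.0, -8.3]
ft_force: [0.1, 0.5, -2.9]
finger_gap: 21.1
grip_force: 49.5
```

apply_moves([
  [-0.34,-0.68,0,0,0,0,0],
  [-0.34,-0.68,0,0,0,0,0],
  [-0.34,-0.68,0,0,0,0,0],
  [-0.34,-0.68,0,0,0,0,0],
  [-0.34,-0.68,0,0,0,0,0],
  [-0.34,-0.68,0,0,0,0,0],
  [-0.34,-0.68,0,0,0,0,0],
  [-0.34,-0.68,0,0,0,0,0],
])

```text
time: 7.08
tool_pos: [468.0, 294.5, 131.5]
tcp_rot: [-180.0, 0.0, -8.3]
ft_force: [1.1, 0.3, -3.3]
finger_gap: 20.5
grip_force: 49.5
```

apply_moves([
  [0,0,0.57,0,0,0,0],
  [0,0,0.57,0,0,0,0],
  [0,0,0.57,0,0,0,0],
  [0,0,0.57,0,0,0,0],
  [0,0,0.57,0,0,0,0],
  [0,0,0.57,0,0,0,0],
  [0,0,0,0,0,0,0.42],
  [0,0,0,0,0,0,0.42],
])

```text
time: 8.07
tool_pos: [468.5, 299.0, 27.8]
tcp_rot: [-179.5, -0.0, -8.2]
ft_force: [5.0, 28.4, -21.0]
finger_gap: 35.5
grip_force: 14.2
```

apply_moves([
  [0,0,0,0,0,0,0.42],
  [0,0,-0.87,0,0,0,0.42],
  [0,0,-0.87,0,0,0,0.42],
  [0,0,-0.87,0,0,0,0.42],
  [0,0,-0.87,0,0,0,0.5],
])

```text
time: 8.7
tool_pos: [468.7, 294.1, 134.0]
tcp_rot: [-180.0, -0.1, -8.2]
ft_force: [-0.5, -0.6, -0.1]
finger_gap: 42.6
grip_force: 0.0
```

```bash
python3 - <<'E'
from h import *
s=sense(); print(s["time"],s["tool_pos"],s["tcp_rot"],s["finger_gap"])
a=snapshot("top"); crop(a,170,150,430,270,3,"pics/c.png")
E
```

```text
8.7 [468.73034769 294.08510799 133.98484653] [-1.79959747e+02 -5.71646131e-02 -8.22154621e+00] 42.56709298360279
```

View pics/c.png

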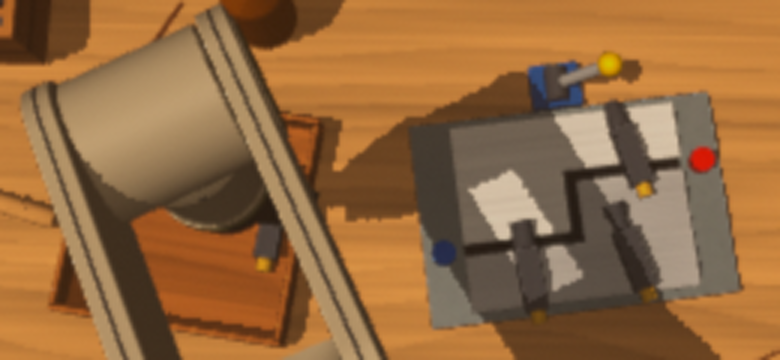

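```bash
python3 - <<'E'
from plan import *
t=[(475.2,339.2),(481.1,380.8),(486.9,422.4)]
g=[(543.4,-53.5,18.8),(421.8,43.4,11.4),(443,-54.1,20.4)]
cur=(468.7,294.1,133,-8.2)
for i,((gx,gy,ga),(tx,ty),n1,n2) in enumerate(zip(g,t,(13,13,17),(14,13,17))):
    print("tip",i+1)
    plan(cur,[(gx,gy,130,-8,.7,n1),(gx,gy,45,ga,.7,7),(gx,gy,130,-8,.0,7),(tx,ty,130,-8,.0,n2),(tx,ty,29,-8,.0,6),(tx,ty,130,-8,.35,4)]); cur=(tx,ty,130,-8)
E
```

```text
tip 1
x13 [0.32,0.85,0.01,0,0,-0,0.7] -> [544.9 -51.8 129.1] -8.2
x7 [-0.01,0.01,0.4,0,0,-0.84,0.7] -> [543.  -54.   45.1] 18.8
x7 [0,-0,-0.4,0,0,0.83,0.0] -> [543.  -54.  129.1] -7.9
x14 [-0.29,-0.91,-0,0,0,0,0.0] -> [474.7 341.3 129.1] -7.9
x6 [0,0.01,0.56,0,0,0,0.0] -> [474.5 339.5  28.3] -7.9
x4 [0.01,0,-0.85,0,0,0.01,0.35] -> [475.7 339.3 130.3] -8.1
tip 2
x13 [-0.03,0.77,-0,0,0,-0,0.7] -> [421.8  43.5 130. ] -8.0
x7 [-0,0,0.4,0,0,-0.6,0.7] -> [421.8  43.5  46. ] 11.3
x7 [-0,0,-0.4,0,0,0.6,0.0] -> [421.8  43.5 130. ] -8.0
x13 [0.03,-0.88,-0,0,0,-0,0.0] -> [481.2 381.7 130. ] -8.0
x6 [0,0,0.56,0,0,-0,0.0] -> [481.2 381.7  29.2] -8.0
x4 [0,0.01,-0.84,0,0,-0,0.35] -> [481.  380.5 130. ] -8.0
tip 3
x17 [0.04,0.85,-0,0,0,-0,0.7] -> [441.  -51.3 130. ] -8.0
x7 [0.01,0.01,0.4,0,0,-0.89,0.7] -> [443.2 -53.2  46. ] 20.6
x7 [-0,0,-0.4,0,0,0.89,0.0] -> [443.2 -53.2 130. ] -8.0
x17 [-0.04,-0.94,-0,0,0,-0,0.0] -> [489.7 424.3 130. ] -8.0
x6 [-0.01,0.01,0.56,0,0,-0,0.0] -> [487.7 422.8  29.2] -8.0
x4 [-0.01,0,-0.84,0,0,-0,0.35] -> [486.5 423.  130. ] -8.0
```

apply_moves([
  [0.32,0.85,0.01,0,0,0,0.5],
  [0.32,0.85,0.01,0,0,0,0.7],
  [0.32,0.85,0.01,0,0,0,0.7],
  [0.32,0.85,0.01,0,0,0,0.7],
  [0.32,0.85,0.01,0,0,0,0.7],
  [0.32,0.85,0.01,0,0,0,0.7],
  [0.32,0.85,0.01,0,0,0,0.7],
  [0.32,0.85,0.01,0,0,0,0.7],
])

```text
time: 9.75
tool_pos: [515.7, 80.1, 130.4]
tcp_rot: [-180.0, -0.1, -8.2]
ft_force: [-0.2, -0.0, 0.1]
finger_gap: 59.5
grip_force: 0.0
```

apply_moves([
  [0.32,0.85,0.01,0,0,0,0.7],
  [0.32,0.85,0.01,0,0,0,0.7],
  [0.32,0.85,0.01,0,0,0,0.7],
  [0.32,0.85,0.01,0,0,0,0.7],
  [0.32,0.85,0.01,0,0,0,0.7],
  [-0.01,0.01,0.2,0,0,-0.84,0.7],
  [-0.01,0.01,0.2,0,0,-0.84,0.7],
  [-0.01,0.01,0.2,0,0,-0.84,0.7],
])

```text
time: 10.75
tool_pos: [543.8, -53.2, 110.6]
tcp_rot: [180.0, -0.0, 3.4]
ft_force: [0.3, -0.5, 0.3]
finger_gap: 59.7
grip_force: 0.0
```

apply_moves([
  [-0.01,0.01,0.55,0,0,-0.84,0.7],
  [-0.01,0.01,0.55,0,0,-0.84,0.7],
  [-0.01,0.01,0.55,0,0,-0.84,0.7],
  [-0.01,0.01,0.55,0,0,-0.84,0.7],
  [0,0,0,0,0,0,0],
  [0,0,0,0,0,0,0],
  [0,0,0,0,0,0,0],
  [0,0,0,0,0,0,0],
])

```text
time: 11.75
tool_pos: [543.1, -54.4, 45.8]
tcp_rot: [180.0, -0.1, 18.7]
ft_force: [0.1, 1.1, 2.0]
finger_gap: 20.7
grip_force: 49.1
```

apply_moves([
  [0,0,-0.4,0,0,0.83,0],
  [0,0,-0.4,0,0,0.83,0],
  [0,0,-0.4,0,0,0.83,0],
  [0,0,-0.4,0,0,0.83,0],
  [0,0,-0.4,0,0,0.83,0],
  [0,0,-0.4,0,0,0.83,0],
  [0,0,-0.4,0,0,0.83,0],
])

```text
time: 12.62
tool_pos: [542.1, -54.3, 129.0]
tcp_rot: [180.0, 0.0, -8.1]
ft_force: [-0.9, 0.2, -3.6]
finger_gap: 20.5
grip_force: 48.8
```

apply_moves([
  [-0.29,-0.91,0,0,0,0,0],
  [-0.29,-0.91,0,0,0,0,0],
  [-0.29,-0.91,0,0,0,0,0],
  [-0.29,-0.91,0,0,0,0,0],
  [-0.29,-0.91,0,0,0,0,0],
  [-0.29,-0.91,0,0,0,0,0],
  [-0.29,-0.91,0,0,0,0,0],
])

```text
time: 13.5
tool_pos: [507.9, 144.1, 128.7]
tcp_rot: [180.0, 0.0, -7.9]
ft_force: [0.2, -0.0, -2.6]
finger_gap: 20.8
grip_force: 48.9
```

apply_moves([
  [-0.29,-0.91,0,0,0,0,0],
  [-0.29,-0.91,0,0,0,0,0],
  [-0.29,-0.91,0,0,0,0,0],
  [-0.29,-0.91,0,0,0,0,0],
  [-0.29,-0.91,0,0,0,0,0],
  [-0.29,-0.91,0,0,0,0,0],
  [-0.29,-0.91,0,0,0,0,0],
])

```text
time: 14.38
tool_pos: [473.9, 341.7, 128.7]
tcp_rot: [180.0, 0.0, -7.9]
ft_force: [0.0, -0.2, -2.0]
finger_gap: 20.7
grip_force: 48.9
```

apply_moves([
  [0,0.01,0.56,0,0,0,0],
  [0,0.01,0.56,0,0,0,0],
  [0,0.01,0.56,0,0,0,0],
  [0,0.01,0.56,0,0,0,0],
  [0,0.01,0.56,0,0,0,0],
  [0,0.01,0.56,0,0,0,0],
  [0,0,0,0,0,0,0.35],
  [0,0,0,0,0,0,0.35],
])

```text
time: 15.38
tool_pos: [474.7, 339.6, 28.9]
tcp_rot: [-180.0, -0.1, -7.9]
ft_force: [0.3, 0.1, 0.5]
finger_gap: 30.1
grip_force: 0.0
```

apply_moves([
  [0,0,0,0,0,0,0.35],
  [0.01,0,-0.85,0,0,0.01,0.35],
  [0.01,0,-0.85,0,0,0.01,0.35],
  [0.01,0,-0.85,0,0,0.01,0.35],
  [0.01,0,-0.85,0,0,0.01,0.35],
  [-0.03,0.77,0,0,0,0,0.7],
  [-0.03,0.77,0,0,0,0,0.7],
  [-0.03,0.77,0,0,0,0,0.7],
])

```text
time: 16.38
tool_pos: [463.2, 270.4, 131.2]
tcp_rot: [-179.9, -0.1, -8.1]
ft_force: [-0.7, -0.9, 1.2]
finger_gap: 59.9
grip_force: 0.0
```

apply_moves([
  [-0.03,0.77,0,0,0,0,0.7],
  [-0.03,0.77,0,0,0,0,0.7],
  [-0.03,0.77,0,0,0,0,0.7],
  [-0.03,0.77,0,0,0,0,0.7],
  [-0.03,0.77,0,0,0,0,0.7],
])

```text
time: 17.0
tool_pos: [442.5, 156.5, 131.1]
tcp_rot: [-180.0, -0.1, -8.1]
ft_force: [0.4, 0.1, 0.0]
finger_gap: 59.6
grip_force: 0.0
```

```bash
python3 - <<'E'
from h import *
s=sense(); print(s["time"],s["tool_pos"],s["tcp_rot"],s["finger_gap"])
a=snapshot("top"); crop(a,170,150,430,270,3,"pics/d.png")
E
```

```text
17.0 [442.52065594 156.53081215 131.11182765] [-1.79961064e+02 -1.04761052e-01 -8.08128669e+00] 59.64025343844722
```

View pics/d.png

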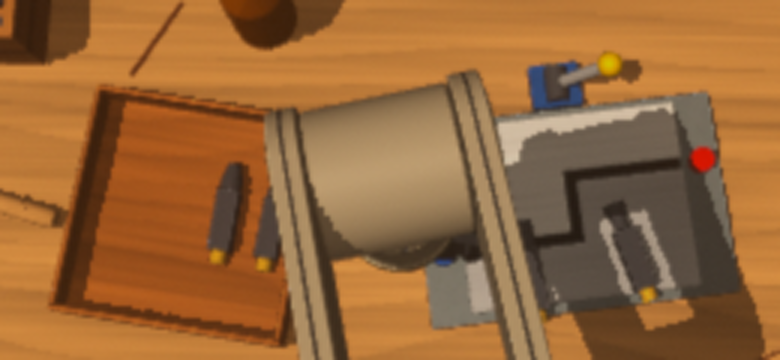

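apply_moves([
  [-0.03,0.77,0,0,0,0,0.7],
  [-0.03,0.77,0,0,0,0,0.7],
  [-0.03,0.77,0,0,0,0,0.7],
  [-0.03,0.77,0,0,0,0,0.7],
  [-0.03,0.77,0,0,0,0,0.7],
  [0,0,0.2,0,0,-0.6,0.7],
  [0,0,0.2,0,0,-0.6,0.7],
  [0,0,0.2,0,0,-0.6,0.7],
])

```text
time: 18.05
tool_pos: [422.1, 43.5, 112.8]
tcp_rot: [-180.0, -0.1, 0.2]
ft_force: [0.9, -0.0, 0.4]
finger_gap: 59.5
grip_force: 0.0
```

apply_moves([
  [0,0,0.55,0,0,-0.6,0.7],
  [0,0,0.55,0,0,-0.6,0.7],
  [0,0,0.55,0,0,-0.6,0.7],
  [0,0,0.55,0,0,-0.6,0.7],
  [0,0,0,0,0,0,0],
  [0,0,0,0,0,0,0],
  [0,0,0,0,0,0,0],
  [0,0,0,0,0,0,0],
])

```text
time: 19.05
tool_pos: [422.5, 43.4, 47.3]
tcp_rot: [180.0, -0.1, 11.1]
ft_force: [-1.6, 0.5, 6.2]
finger_gap: 20.4
grip_force: 49.9
```

apply_moves([
  [0,0,-0.4,0,0,0.6,0],
  [0,0,-0.4,0,0,0.6,0],
  [0,0,-0.4,0,0,0.6,0],
  [0,0,-0.4,0,0,0.6,0],
  [0,0,-0.4,0,0,0.6,0],
  [0,0,-0.4,0,0,0.6,0],
  [0,0,-0.4,0,0,0.6,0],
])

```text
time: 19.92
tool_pos: [421.3, 43.4, 130.5]
tcp_rot: [-180.0, 0.0, -8.2]
ft_force: [-0.8, 1.0, -1.4]
finger_gap: 20.7
grip_force: 49.0
```

apply_moves([
  [0.03,-0.88,0,0,0,0,0],
  [0.03,-0.88,0,0,0,0,0],
  [0.03,-0.88,0,0,0,0,0],
  [0.03,-0.88,0,0,0,0,0],
  [0.03,-0.88,0,0,0,0,0],
  [0.03,-0.88,0,0,0,0,0],
  [0.03,-0.88,0,0,0,0,0],
])

```text
time: 20.8
tool_pos: [453.6, 226.3, 130.1]
tcp_rot: [180.0, 0.0, -8.1]
ft_force: [-0.2, -0.0, -1.7]
finger_gap: 20.5
grip_force: 49.1
```

apply_moves([
  [0.03,-0.88,0,0,0,0,0],
  [0.03,-0.88,0,0,0,0,0],
  [0.03,-0.88,0,0,0,0,0],
  [0.03,-0.88,0,0,0,0,0],
  [0.03,-0.88,0,0,0,0,0],
  [0.03,-0.88,0,0,0,0,0],
])

```text
time: 21.55
tool_pos: [481.3, 382.3, 129.9]
tcp_rot: [180.0, 0.0, -8.1]
ft_force: [-0.6, -0.1, -1.7]
finger_gap: 21.2
grip_force: 49.1
```

apply_moves([
  [0,0,0.56,0,0,0,0],
  [0,0,0.56,0,0,0,0],
  [0,0,0.56,0,0,0,0],
  [0,0,0.56,0,0,0,0],
  [0,0,0.56,0,0,0,0],
  [0,0,0.56,0,0,0,0],
  [0,0,0,0,0,0,0.35],
  [0,0,0,0,0,0,0.35],
])

```text
time: 22.55
tool_pos: [481.7, 381.8, 29.9]
tcp_rot: [-180.0, -0.0, -8.1]
ft_force: [0.2, 0.4, 0.2]
finger_gap: 29.9
grip_force: 0.0
```

apply_moves([
  [0,0,0,0,0,0,0.35],
  [0,0.01,-0.84,0,0,0,0.35],
  [0,0.01,-0.84,0,0,0,0.35],
  [0,0.01,-0.84,0,0,0,0.35],
  [0,0.01,-0.84,0,0,0,0.35],
  [0.04,0.85,0,0,0,0,0.7],
  [0.04,0.85,0,0,0,0,0.7],
  [0.04,0.85,0,0,0,0,0.7],
])

```text
time: 23.55
tool_pos: [474.2, 303.6, 131.1]
tcp_rot: [-180.0, -0.1, -8.1]
ft_force: [0.6, 0.3, -0.7]
finger_gap: 60.0
grip_force: 0.0
```

apply_moves([
  [0.04,0.85,0,0,0,0,0.7],
  [0.04,0.85,0,0,0,0,0.7],
  [0.04,0.85,0,0,0,0,0.7],
  [0.04,0.85,0,0,0,0,0.7],
  [0.04,0.85,0,0,0,0,0.7],
  [0.04,0.85,0,0,0,0,0.7],
  [0.04,0.85,0,0,0,0,0.7],
])

```text
time: 24.42
tool_pos: [457.5, 125.4, 131.0]
tcp_rot: [-180.0, -0.1, -8.1]
ft_force: [-0.2, -0.4, 0.3]
finger_gap: 59.6
grip_force: 0.0
```

apply_moves([
  [0.04,0.85,0,0,0,0,0.7],
  [0.04,0.85,0,0,0,0,0.7],
  [0.04,0.85,0,0,0,0,0.7],
  [0.04,0.85,0,0,0,0,0.7],
  [0.04,0.85,0,0,0,0,0.7],
  [0.04,0.85,0,0,0,0,0.7],
  [0.04,0.85,0,0,0,0,0.7],
])

```text
time: 25.3
tool_pos: [440.7, -52.7, 131.0]
tcp_rot: [180.0, -0.1, -8.1]
ft_force: [0.6, 0.1, -0.4]
finger_gap: 59.9
grip_force: 0.0
```

apply_moves([
  [0.01,0.01,0.2,0,0,-0.89,0.7],
  [0.01,0.01,0.2,0,0,-0.89,0.7],
  [0.01,0.01,0.2,0,0,-0.89,0.7],
  [0.01,0.01,0.2,0,0,-0.89,0.7],
  [0.01,0.01,0.66,0,0,-0.89,0.7],
  [0.01,0.01,0.66,0,0,-0.89,0.7],
  [0.01,0.01,0.66,0,0,-0.89,0.7],
])

```text
time: 26.18
tool_pos: [443.3, -53.8, 47.0]
tcp_rot: [179.9, -0.1, 20.6]
ft_force: [-0.2, -0.1, 0.5]
finger_gap: 59.6
grip_force: 0.0
```

apply_moves([
  [0,0,0,0,0,0,0],
  [0,0,0,0,0,0,0],
  [0,0,0,0,0,0,0],
  [0,0,0,0,0,0,0],
])

```text
time: 26.68
tool_pos: [443.6, -53.9, 48.1]
tcp_rot: [179.9, -0.1, 20.4]
ft_force: [-1.2, -0.5, 6.6]
finger_gap: 20.9
grip_force: 50.0
```

apply_moves([
  [0,0,-0.4,0,0,0.89,0],
  [0,0,-0.4,0,0,0.89,0],
  [0,0,-0.4,0,0,0.89,0],
  [0,0,-0.4,0,0,0.89,0],
  [0,0,-0.4,0,0,0.89,0],
  [0,0,-0.4,0,0,0.89,0],
  [0,0,-0.4,0,0,0.89,0],
])

```text
time: 27.55
tool_pos: [442.4, -53.6, 131.1]
tcp_rot: [-180.0, 0.0, -8.3]
ft_force: [0.3, -0.2, -2.2]
finger_gap: 21.1
grip_force: 49.2
```

apply_moves([
  [-0.04,-0.94,0,0,0,0,0],
  [-0.04,-0.94,0,0,0,0,0],
  [-0.04,-0.94,0,0,0,0,0],
  [-0.04,-0.94,0,0,0,0,0],
  [-0.04,-0.94,0,0,0,0,0],
  [-0.04,-0.94,0,0,0,0,0],
  [-0.04,-0.94,0,0,0,0,0],
  [-0.04,-0.94,0,0,0,0,0],
])

```text
time: 28.55
tool_pos: [464.7, 172.0, 130.7]
tcp_rot: [180.0, -0.0, -8.1]
ft_force: [-0.8, 0.0, -1.8]
finger_gap: 20.7
grip_force: 49.3
```

apply_moves([
  [-0.04,-0.94,0,0,0,0,0],
  [-0.04,-0.94,0,0,0,0,0],
  [-0.04,-0.94,0,0,0,0,0],
  [-0.04,-0.94,0,0,0,0,0],
  [-0.04,-0.94,0,0,0,0,0],
  [-0.04,-0.94,0,0,0,0,0],
  [-0.04,-0.94,0,0,0,0,0],
  [-0.04,-0.94,0,0,0,0,0],
])

```text
time: 29.55
tool_pos: [486.9, 396.6, 130.6]
tcp_rot: [180.0, 0.0, -8.1]
ft_force: [0.4, -0.7, -1.6]
finger_gap: 20.9
grip_force: 49.3
```

apply_moves([
  [-0.04,-0.94,0,0,0,0,0],
  [-0.02,0.02,0.56,0,0,0,0],
  [-0.02,0.02,0.56,0,0,0,0],
  [-0.02,0.02,0.56,0,0,0,0],
  [-0.02,0.02,0.56,0,0,0,0],
  [-0.02,0.02,0.56,0,0,0,0],
  [-0.02,0.02,0.56,0,0,0,0],
])

```text
time: 30.42
tool_pos: [485.7, 420.6, 28.8]
tcp_rot: [180.0, 0.0, -8.1]
ft_force: [0.2, -1.1, -1.0]
finger_gap: 20.7
grip_force: 49.4
```

apply_moves([
  [0,0,0,0,0,0,0.35],
  [0,0,0,0,0,0,0.35],
  [0,0,0,0,0,0,0.35],
  [0,0,-0.9,0,0,0,0.35],
  [0,0,-0.9,0,0,0,0.35],
  [0,0,-0.9,0,0,0,0.35],
  [0,0,-0.9,0,0,0,0],
  [0,0,-0.9,0,0,0,0],
])

```text
time: 31.42
tool_pos: [486.0, 420.9, 166.7]
tcp_rot: [-179.9, -0.1, -8.1]
ft_force: [-1.3, 0.0, 0.4]
finger_gap: -0.5
grip_force: 0.0
```

apply_moves([
  [0,0.5,-0.9,0,0,-0.7,0],
  [0,0.5,-0.9,0,0,-0.7,0],
  [0,0.9,0,0,0,-0.7,0],
  [0,0.9,0,0,0,-0.7,0],
  [0,0.9,0,0,0,-0.7,0],
])

```text
time: 32.05
tool_pos: [484.7, 309.5, 219.9]
tcp_rot: [-180.0, -0.1, 8.1]
ft_force: [0.7, -0.9, 0.5]
finger_gap: 0.0
grip_force: 0.0
```

```bash
python3 - <<'E'
from plan import *
s=sense(); print(s["time"],s["tool_pos"],s["tcp_rot"],s["finger_gap"])
a=snapshot("top"); crop(a,170,150,430,270,3,"pics/e.png")
p=s["tool_pos"]
plan((*p,s["tcp_rot"][2]),[(629.1,-72.8,150,8,0,14),(629.1,-72.8,69,8,0,5),(613.2,40,69,8,0,12)])
E
```

```text
32.05 [484.72727263 309.4690524  219.94595798] [-1.79971140e+02 -9.12437854e-02  8.07434732e+00] 0.03095697577499941
x14 [0.21,0.95,0.17,0,0,0,0] -> [628.1 -73.2 148.5] 8.1
x5 [0.01,-0,0.53,0,0,0,0] -> [629.6 -73.   69. ] 8.1
x12 [-0,-0.32,0,0,0,0,0] -> [613.4  41.1  69. ] 8.1
```

View pics/e.png

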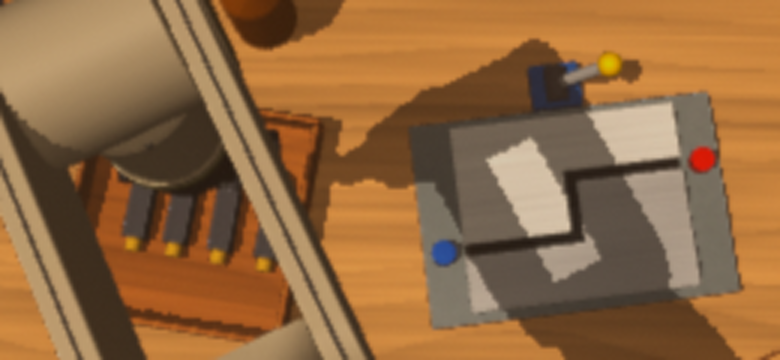

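All four tips lie in the tray (brass stubs at (132,243), (174,249), (218,257), (263,264)). The plates are clear. Next is the lever.

apply_moves([
  [0.21,0.95,0.17,0,0,0,0],
  [0.21,0.95,0.17,0,0,0,0],
  [0.21,0.95,0.17,0,0,0,0],
  [0.21,0.95,0.17,0,0,0,0],
  [0.21,0.95,0.17,0,0,0,0],
  [0.21,0.95,0.17,0,0,0,0],
  [0.21,0.95,0.17,0,0,0,0],
])

```text
time: 32.98
tool_pos: [556.5, 117.8, 183.9]
tcp_rot: [180.0, -0.1, 7.9]
ft_force: [-0.3, 0.5, -0.2]
finger_gap: 0.1
grip_force: 0.0
```

apply_moves([
  [0.21,0.95,0.17,0,0,0,0],
  [0.21,0.95,0.17,0,0,0,0],
  [0.21,0.95,0.17,0,0,0,0],
  [0.21,0.95,0.17,0,0,0,0],
  [0.21,0.95,0.17,0,0,0,0],
  [0.21,0.95,0.17,0,0,0,0],
  [0.21,0.95,0.17,0,0,0,0],
])

```text
time: 33.85
tool_pos: [627.8, -73.8, 148.2]
tcp_rot: [180.0, -0.1, 7.9]
ft_force: [0.8, 1.1, -0.2]
finger_gap: -0.2
grip_force: 0.0
```

apply_moves([
  [0.01,0,0.53,0,0,0,0],
  [0.01,0,0.53,0,0,0,0],
  [0.01,0,0.53,0,0,0,0],
  [0.01,0,0.53,0,0,0,0],
  [0.01,0,0.53,0,0,0,0],
])

```text
time: 34.48
tool_pos: [628.4, -72.1, 66.8]
tcp_rot: [-180.0, 0.0, 8.0]
ft_force: [-0.5, 0.5, -0.5]
finger_gap: 0.0
grip_force: 0.0
```

apply_moves([
  [0,-0.32,0,0,0,0,0],
  [0,-0.32,0,0,0,0,0],
  [0,-0.32,0,0,0,0,0],
  [0,-0.32,0,0,0,0,0],
  [0,-0.32,0,0,0,0,0],
  [0,-0.32,0,0,0,0,0],
])

```text
time: 35.22
tool_pos: [623.5, -16.6, 72.5]
tcp_rot: [179.8, -0.4, 7.9]
ft_force: [-3.8, -9.8, 24.2]
finger_gap: -0.2
grip_force: 12.1
```

apply_moves([
  [0,-0.32,0,0,0,0,0],
  [0,-0.32,0,0,0,0,0],
  [0,-0.32,0,0,0,0,0],
  [0,-0.32,0,0,0,0,0],
  [0,-0.32,0,0,0,0,0],
])

```text
time: 35.85
tool_pos: [613.4, 32.6, 67.5]
tcp_rot: [180.0, 0.1, 8.0]
ft_force: [-0.1, -1.9, -0.1]
finger_gap: -0.0
grip_force: 0.9
```

apply_moves([
  [0,-0.25,0,0,0,0,0],
  [0,-0.2,0,0,0,0,0],
  [0,0,0,0,0,0,0],
])

```text
time: 36.22
tool_pos: [612.9, 42.5, 68.9]
tcp_rot: [179.7, -0.0, 7.9]
ft_force: [0.8, -15.4, 6.3]
finger_gap: 0.2
grip_force: 7.4
```

```bash
python3 - <<'E'
from h import *
s=sense(); print(s["time"],s["tool_pos"],s["ft_force"])
crop(snapshot("scene"),220,140,420,290,4,"pics/f.png")
E
```

```text
36.225 [612.86454633  42.46589546  68.93907884] [  0.75834992 -15.35413213   6.30245685]
```

View pics/f.png

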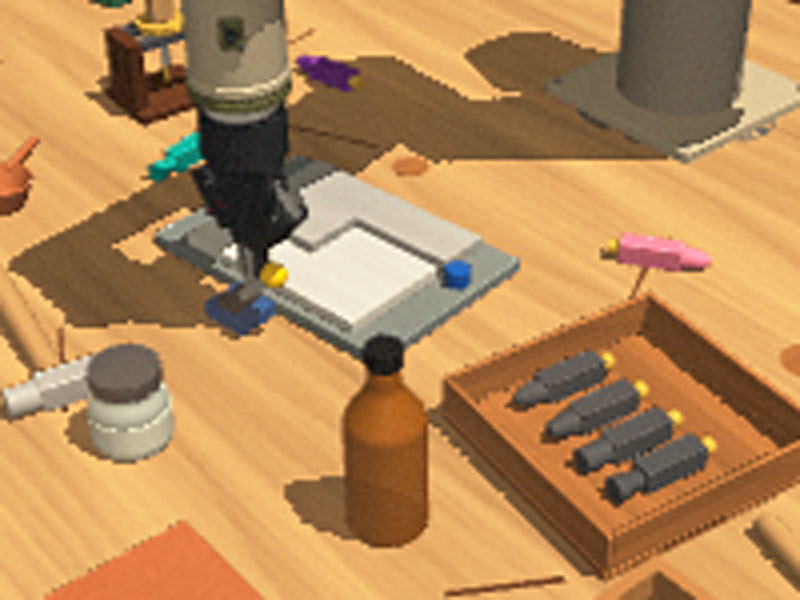

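```bash
python3 - <<'E'
from plan import *
s=sense()
plan((*s["tool_pos"],8),[(617,13,69,8,0,2),(617,13,240,8,0,6),(437,-384.5,302,8,1,16),(437,-384.5,302,-3.5,1,3)])
E
```

```text
x2 [-0,0.5,-0,0,0,-0,0] -> [617.1  12.7  68.9] 8.0
x6 [-0,-0,-0.95,0,0,-0,0] -> [617.1  12.7 239.9] 8.0
x16 [-0.49,0.77,-0.13,0,0,-0,1] -> [ 435.6 -386.   302.3] 8.0
x3 [0.02,-0.02,0,0,0,0.84,1] -> [ 437.3 -384.1  302.3] -3.6
```

apply_moves([
  [0,0.5,0,0,0,0,0],
  [0,0.5,0,0,0,0,0],
  [0,0,-0.95,0,0,0,0],
  [0,0,-0.95,0,0,0,0],
  [0,0,-0.95,0,0,0,0],
  [0,0,-0.95,0,0,0,0],
  [0,0,-0.95,0,0,0,0],
  [0,0,-0.95,0,0,0,0],
])

```text
time: 37.28
tool_pos: [616.0, 15.3, 239.4]
tcp_rot: [-180.0, 0.1, 7.9]
ft_force: [0.1, 0.4, 0.3]
finger_gap: 0.1
grip_force: 0.0
```

apply_moves([
  [-0.49,0.77,-0.13,0,0,0,1],
  [-0.49,0.77,-0.13,0,0,0,1],
  [-0.49,0.77,-0.13,0,0,0,1],
  [-0.49,0.77,-0.13,0,0,0,1],
  [-0.49,0.77,-0.13,0,0,0,1],
  [-0.49,0.77,-0.13,0,0,0,1],
  [-0.49,0.77,-0.13,0,0,0,1],
  [-0.49,0.77,-0.13,0,0,0,1],
])

```text
time: 38.28
tool_pos: [524.7, -184.6, 269.9]
tcp_rot: [-179.9, 0.0, 7.9]
ft_force: [0.1, -0.4, 0.2]
finger_gap: 85.5
grip_force: 0.0
```

apply_moves([
  [-0.49,0.77,-0.13,0,0,0,1],
  [-0.49,0.77,-0.13,0,0,0,1],
  [-0.49,0.77,-0.13,0,0,0,1],
  [-0.49,0.77,-0.13,0,0,0,1],
  [-0.49,0.77,-0.13,0,0,0,1],
  [-0.49,0.77,-0.13,0,0,0,1],
  [-0.49,0.77,-0.13,0,0,0,1],
  [-0.49,0.77,-0.13,0,0,0,1],
])

```text
time: 39.28
tool_pos: [433.8, -383.8, 301.0]
tcp_rot: [-179.9, 0.0, 8.0]
ft_force: [0.0, 0.1, -1.5]
finger_gap: 85.3
grip_force: 0.0
```

apply_moves([
  [0.02,-0.02,0,0,0,0.84,1],
  [0.02,-0.02,0,0,0,0.84,1],
  [0.02,-0.02,0,0,0,0.84,1],
  [0,0,0,0,0,0,1],
])

```text
time: 39.78
tool_pos: [435.9, -381.1, 300.9]
tcp_rot: [-180.0, 0.0, -3.6]
ft_force: [0.1, -0.4, -0.8]
finger_gap: 85.4
grip_force: 0.0
```

```bash
python3 - <<'E'
from h import *
s=sense(); print(s["time"],s["tool_pos"],s["tcp_rot"])
a=snapshot("wrist"); crop(a,220,100,420,300,3,"pics/g.png")
np.save("w2.npy",np.r_[s["tool_pos"],s["tcp_rot"]])
E
```

```text
39.775 [ 435.91634183 -381.1245184   300.93157387] [-1.79951133e+02  2.08541034e-02 -3.57867949e+00]
```

View pics/g.png

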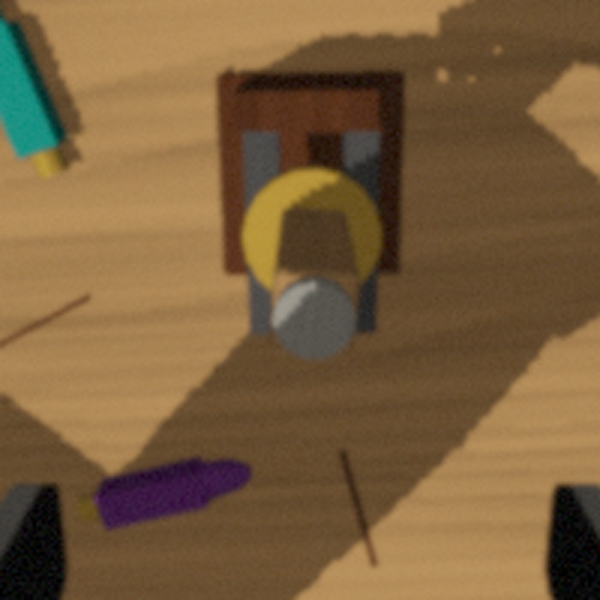

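```bash
python3 - <<'E'
from h import *
p=np.load("w2.npy"); C=cam("wrist",dict(tool_pos=p[:3],tcp_rot=p[3:]))
A=lambda x,y,z:ray(C,220+(x+.5)/3-.5,100+(y+.5)/3-.5,z)
print("cap",A(314,318,196),"disc",A(312.5,239,98))
q=[A(243,132,90),A(380,132,90),A(250,333,90),A(376,333,90)];print(q)
t,b=(q[0]+q[1])/2,(q[2]+q[3])/2;d=t-b;print("yaw",np.degrees(np.arctan2(d[1],d[0])),np.linalg.norm(d),t,b)
from plan import plan
s=sense()
c=A(314,318,196)
plan((*s["tool_pos"],-3.58),[(c[0],c[1],235,-3.6,1,4),(c[0],c[1],160,-3.6,1,6)])
E
```

```text
cap [ 437.10355509 -383.24177977  196.        ] disc [ 435.94830168 -383.30778496   98.        ]
[array([ 478.7382564 , -358.53386369,   90.        ]), array([ 475.41444381, -412.26685534,   90.        ]), array([ 394.52932904, -354.24453688,   90.        ]), array([ 391.24289056, -407.76624522,   90.        ])]
yaw -2.98828908155171 84.30487714447418 [ 477.0763501  -385.40035952   90.        ] [ 392.8861098  -381.00539105   90.        ]
x4 [0.01,0.02,0.55,0,0,0,1] -> [ 437.  -383.6  235. ] -3.6
x6 [0,-0,0.42,0,0,0,1] -> [ 437.  -383.6  159.4] -3.6
```

apply_moves([
  [0.01,0.02,0.55,0,0,0,1],
  [0.01,0.02,0.55,0,0,0,1],
  [0.01,0.02,0.55,0,0,0,1],
  [0.01,0.02,0.55,0,0,0,1],
  [0,0,0.42,0,0,0,1],
  [0,0,0.42,0,0,0,1],
  [0,0,0.42,0,0,0,1],
  [0,0,0.42,0,0,0,1],
], grip_force=70)

```text
time: 40.83
tool_pos: [437.3, -383.6, 184.4]
tcp_rot: [180.0, -0.0, -3.6]
ft_force: [0.3, -0.0, -1.1]
finger_gap: 85.5
grip_force: 0.0
```

apply_moves([
  [0,0,0.42,0,0,0,1],
  [0,0,0.42,0,0,0,1],
  [0,0,0,0,0,0,0.5],
  [0,0,0,0,0,0,0],
  [0,0,0,0,0,0,0],
  [0,0,0,0,0,0,0],
  [0,0,0,0,0,0,0],
  [0,0,0,0,0,0,0],
])

```text
time: 41.82
tool_pos: [437.6, -383.9, 160.7]
tcp_rot: [179.9, -0.1, -3.6]
ft_force: [-0.1, 1.2, 5.2]
finger_gap: 26.0
grip_force: 66.5
```

```bash
python3 - <<'E'
from plan import *
s=sense()
plan((*s["tool_pos"],-3.6),[(437.6,-383.9,255,-3.6,0,6),(437.6,-383.9,255,8,0,3),(537.5,-89.5,255,8,0,14),(537.5,-89.5,205,8,0,4)])
E
```

```text
x6 [0,-0,-0.52,0,0,-0,0] -> [ 437.6 -383.9  254.3] -3.6
x3 [0,-0,-0.01,0,0,-0.84,0] -> [ 437.6 -383.9  255.2] 8.0
x14 [0.33,-0.66,0,0,0,-0,0] -> [536.5 -90.2 255.2] 8.0
x4 [0.01,-0,0.42,0,0,-0,0] -> [537.7 -90.1 204.8] 8.0
```

apply_moves([
  [0,0,-0.52,0,0,0,0],
  [0,0,-0.52,0,0,0,0],
  [0,0,-0.52,0,0,0,0],
  [0,0,-0.52,0,0,0,0],
  [0,0,-0.52,0,0,0,0],
  [0,0,-0.52,0,0,0,0],
])

```text
time: 42.58
tool_pos: [437.2, -383.6, 254.6]
tcp_rot: [180.0, -0.0, -3.6]
ft_force: [-0.3, -1.4, -1.5]
finger_gap: 25.7
grip_force: 66.1
```

apply_moves([
  [0,0,0,0,0,-0.84,0],
  [0,0,0,0,0,-0.84,0],
  [0,0,0,0,0,-0.84,0],
  [0.33,-0.66,0,0,0,0,0],
  [0.33,-0.66,0,0,0,0,0],
  [0.33,-0.66,0,0,0,0,0],
  [0.33,-0.66,0,0,0,0,0],
  [0.33,-0.66,0,0,0,0,0],
])

```text
time: 43.58
tool_pos: [473.0, -276.8, 253.5]
tcp_rot: [180.0, -0.0, 8.0]
ft_force: [0.6, 0.9, -2.1]
finger_gap: 26.1
grip_force: 66.2
```

apply_moves([
  [0.33,-0.66,0,0,0,0,0],
  [0.33,-0.66,0,0,0,0,0],
  [0.33,-0.66,0,0,0,0,0],
  [0.33,-0.66,0,0,0,0,0],
  [0.33,-0.66,0,0,0,0,0],
  [0.33,-0.66,0,0,0,0,0],
  [0.33,-0.66,0,0,0,0,0],
  [0.33,-0.66,0,0,0,0,0],
])

```text
time: 44.58
tool_pos: [529.2, -109.0, 253.5]
tcp_rot: [-180.0, -0.0, 8.0]
ft_force: [0.4, -0.5, -1.2]
finger_gap: 26.1
grip_force: 66.2
```

apply_moves([
  [0.33,-0.66,0,0,0,0,0],
  [0.01,0,0.42,0,0,0,0],
  [0.01,0,0.42,0,0,0,0],
  [0.01,0,0.42,0,0,0,0],
  [0.01,0,0.42,0,0,0,0],
  [0,0,0,0,0,0,0],
  [0,0,0,0,0,0,0],
])

```text
time: 45.45
tool_pos: [537.4, -89.9, 203.2]
tcp_rot: [180.0, -0.0, 7.9]
ft_force: [-0.2, -0.8, -1.5]
finger_gap: 26.0
grip_force: 66.2
```

```bash
python3 - <<'E'
from h import *
s=sense(); print(s["time"],s["tool_pos"],s["tcp_rot"])
a=snapshot("wrist"); crop(a,150,70,410,270,3,"pics/i.png")
np.save("w3.npy",np.r_[s["tool_pos"],s["tcp_rot"]])
E
```

```text
45.45 [537.37788265 -89.93726669 203.24702825] [ 1.79993477e+02 -1.29215253e-02  7.93167397e+00]
```

View pics/i.png

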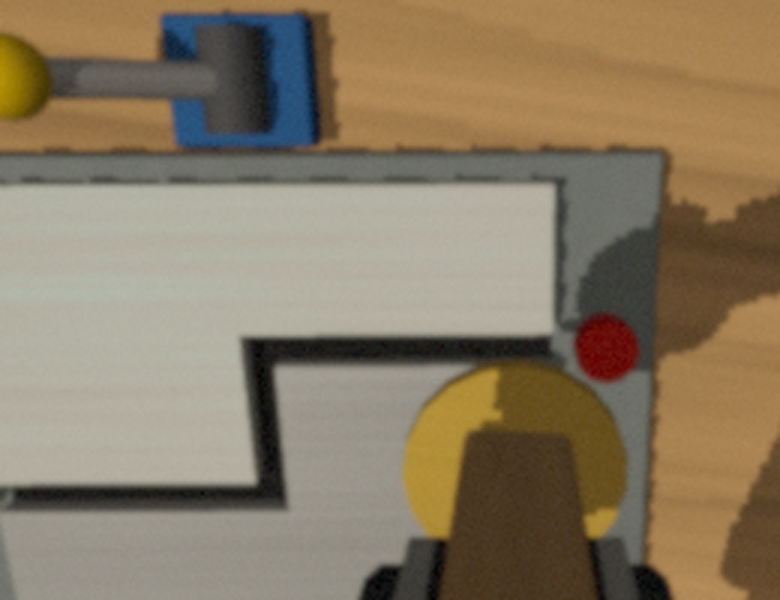

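```bash
python3 - <<'E'
from plan import *
np.set_printoptions(precision=1,suppress=True)
p=np.load("w3.npy"); C=cam("wrist",dict(tool_pos=p[:3],tcp_rot=p[3:]))
A=lambda x,y,z:ray(C,150+(x+.5)/3-.5,70+(y+.5)/3-.5,z)
m=R.from_euler("z",8,degrees=True).as_matrix(); o=np.array([493.5,1.2,14])
W=lambda v:(m.T@(v-o))[:2]
print("tcp",W(p[:3]))
print("disc top edge",W(A(515.5,360,140.5)),"L",W(A(404,466,140.5)),"Rr",W(A(627,466,140.5)))
for n,q in dict(up_r=(540,338),up_r2=(540,361),up_l=(300,338),up_l2=(300,363),cross=(256,430),cross2=(281,430),low=(130,487),low2=(130,509),low0=(30,487),low02=(30,509),plate_corner=(558,181)).items(): print(n,W(A(*q,26)))
print("red",W(A(607,348,32)))
E
```

```text
tcp [ 30.8 -96.4]
disc top edge [ 59.  -95.9] L [ 32.1 -68.6] Rr [  32.1 -123.1]
up_r [  34.2 -104.8]
up_r2 [  25.3 -104.9]
up_l [ 34.2 -15.9]
up_l2 [ 24.6 -15.1]
cross [-2.2  4.1]
cross2 [-2.2 -5.5]
low [-26.2  56.2]
low2 [-35.8  57.6]
low0 [-26.2  95.6]
low02 [-35.8  97.4]
plate_corner [  90.6 -110.6]
red [  32.  -129.1]
```

apply_moves([
  [0.01,0,0.2,0,0,0,0],
  [0,0,0.2,0,0,0,0],
  [0,0,0.2,0,0,0,0],
  [0,0,0.2,0,0,0,0],
  [0,0,0.2,0,0,0,0],
  [0,0,0.1,0,0,0,0],
  [0,0,0.1,0,0,0,0],
  [0,0,0.1,0,0,0,0],
])

```text
time: 46.5
tool_pos: [537.7, -89.7, 164.0]
tcp_rot: [180.0, -0.0, 8.0]
ft_force: [-0.1, -0.7, -2.2]
finger_gap: 25.8
grip_force: 66.2
```

apply_moves([
  [0,0,0.1,0,0,0,0],
  [0,0,0.1,0,0,0,0],
  [0,0,0,0,0,0,0],
  [0,0,0,0,0,0,0],
])

```text
time: 47.0
tool_pos: [537.6, -89.6, 158.1]
tcp_rot: [180.0, -0.0, 8.0]
ft_force: [-0.5, -1.1, -2.1]
finger_gap: 25.3
grip_force: 66.2
```

```bash
python3 - <<'E'
from h import *
s=sense(); m=R.from_euler("z",8,degrees=True).as_matrix(); print(s["tool_pos"],m.T@(s["tool_pos"]-[493.5,1.2,0]),m.T@s["ft_force"],s["tcp_rot"])
E
```

```text
[537.63096639 -89.63655906 158.07737199] [ 31.05948125 -96.09438735 158.07737199] [-0.66762517 -0.97225659 -2.10556303] [ 1.79998112e+02 -7.63293409e-03  7.95409790e+00]
```

apply_moves([
  [0,-0.125,0,0,0,0,0],
  [0,-0.125,0,0,0,0,0],
  [0,-0.125,0,0,0,0,0],
  [0,-0.125,0,0,0,0,0],
  [0,-0.125,0,0,0,0,0],
  [0,-0.125,0,0,0,0,0],
  [0,-0.125,0,0,0,0,0],
  [0,-0.125,0,0,0,0,0],
])

```text
time: 48.0
tool_pos: [533.4, -59.7, 158.0]
tcp_rot: [-180.0, 0.0, 8.0]
ft_force: [0.4, 0.3, -2.0]
finger_gap: 25.9
grip_force: 66.2
```

apply_moves([
  [0,-0.125,0,0,0,0,0],
  [0,-0.125,0,0,0,0,0],
  [0,-0.125,0,0,0,0,0],
  [0,-0.125,0,0,0,0,0],
  [0,-0.125,0,0,0,0,0],
  [0,-0.125,0,0,0,0,0],
  [0,-0.125,0,0,0,0,0],
  [0,-0.125,0,0,0,0,0],
])

```text
time: 49.0
tool_pos: [529.3, -30.0, 158.0]
tcp_rot: [-180.0, -0.0, 8.0]
ft_force: [-1.2, -0.9, -2.0]
finger_gap: 25.5
grip_force: 66.2
```

apply_moves([
  [0,-0.125,0,0,0,0,0],
  [0,-0.125,0,0,0,0,0],
  [0,-0.125,0,0,0,0,0],
  [0,-0.125,0,0,0,0,0],
  [0,-0.125,0,0,0,0,0],
  [0,-0.125,0,0,0,0,0],
  [0,-0.125,0,0,0,0,0],
  [0,-0.125,0,0,0,0,0],
])

```text
time: 50.0
tool_pos: [525.1, -0.3, 158.0]
tcp_rot: [-180.0, 0.0, 7.9]
ft_force: [0.2, 0.5, -0.6]
finger_gap: 25.8
grip_force: 66.2
```

```bash
cat > st.py <<'E'
from h import *
s=sense(); m=R.from_euler("z",8,degrees=True).as_matrix(); print(s["time"],m.T@(s["tool_pos"]-[493.5,1.2,0]),m.T@s["ft_force"],s["tcp_rot"])
E
python3 st.py
```

```text
50.0 [ 31.07697272  -5.83444018 157.98780977] [ 0.23283068  0.51524858 -0.61623763] [-1.79997710e+02  1.71542184e-05  7.94963527e+00]
```

apply_moves([
  [0,-0.12,0,0,0,0,0],
  [0,-0.03,0,0,0,0,0],
  [-0.125,0,0,0,0,0,0],
  [-0.125,0,0,0,0,0,0],
  [-0.125,0,0,0,0,0,0],
  [-0.125,0,0,0,0,0,0],
])

```text
time: 50.75
tool_pos: [509.3, 1.8, 158.0]
tcp_rot: [-180.0, -0.0, 7.9]
ft_force: [0.5, -0.4, -1.2]
finger_gap: 26.2
grip_force: 66.2
```

apply_moves([
  [-0.125,0,0,0,0,0,0],
  [-0.125,0,0,0,0,0,0],
  [-0.125,0,0,0,0,0,0],
  [-0.125,0,0,0,0,0,0],
  [-0.125,0,0,0,0,0,0],
  [-0.125,0,0,0,0,0,0],
  [-0.125,0,0,0,0,0,0],
  [-0.125,0,0,0,0,0,0],
])

```text
time: 51.75
tool_pos: [479.7, -2.3, 158.0]
tcp_rot: [180.0, -0.0, 8.0]
ft_force: [0.0, -0.3, -1.5]
finger_gap: 26.0
grip_force: 66.2
```

```bash
python3 st.py
```

```text
51.75 [-14.15643684  -1.54570585 158.01569614] [-0.00317894 -0.31787225 -1.52049215] [ 1.79998101e+02 -4.07354379e-03  7.95430550e+00]
```

apply_moves([
  [-0.125,0,0,0,0,0,0],
  [-0.125,0,0,0,0,0,0],
  [-0.125,0,0,0,0,0,0],
  [-0.125,0,0,0,0,0,0],
  [-0.01,0,0,0,0,0,0],
  [0,-0.125,0,0,0,0,0],
  [0,-0.125,0,0,0,0,0],
  [0,-0.125,0,0,0,0,0],
])

```text
time: 52.75
tool_pos: [463.2, 7.1, 158.0]
tcp_rot: [-180.0, 0.0, 8.0]
ft_force: [-0.4, 0.2, -1.0]
finger_gap: 26.1
grip_force: 66.2
```

apply_moves([
  [0,-0.125,0,0,0,0,0],
  [0,-0.125,0,0,0,0,0],
  [0,-0.125,0,0,0,0,0],
  [0,-0.125,0,0,0,0,0],
  [0,-0.125,0,0,0,0,0],
  [0,-0.125,0,0,0,0,0],
])

```text
time: 53.5
tool_pos: [460.0, 29.3, 158.0]
tcp_rot: [-180.0, 0.0, 8.0]
ft_force: [0.7, 0.1, -1.6]
finger_gap: 26.1
grip_force: 66.2
```

```bash
python3 st.py
```

```text
53.5 [-29.21781462  32.47398277 157.97282179] [ 0.74283617 -0.03960817 -1.61990956] [-1.79998916e+02  2.34333233e-03  7.95318356e+00]
```

apply_moves([
  [0,-0.125,0,0,0,0,0],
  [0,-0.125,0,0,0,0,0],
  [0,-0.125,0,0,0,0,0],
  [0,-0.125,0,0,0,0,0],
  [0,-0.125,0,0,0,0,0],
  [0,-0.125,0,0,0,0,0],
  [0,-0.125,0,0,0,0,0],
  [0,-0.125,0,0,0,0,0],
])

```text
time: 54.5
tool_pos: [455.9, 59.0, 158.0]
tcp_rot: [180.0, 0.0, 8.0]
ft_force: [0.3, 0.7, -1.5]
finger_gap: 25.8
grip_force: 66.2
```

apply_moves([
  [0,-0.125,0,0,0,0,0],
  [0,-0.125,0,0,0,0,0],
  [0,-0.125,0,0,0,0,0],
  [0,-0.125,0,0,0,0,0],
  [0,-0.125,0,0,0,0,0],
  [0,-0.125,0,0,0,0,0],
  [0,-0.125,0,0,0,0,0],
  [0,-0.125,0,0,0,0,0],
])

```text
time: 55.5
tool_pos: [451.8, 88.7, 158.0]
tcp_rot: [-180.0, -0.0, 8.0]
ft_force: [-0.1, -0.4, -1.2]
finger_gap: 26.0
grip_force: 66.2
```

apply_moves([
  [0,-0.05,0,0,0,0,0],
  [0,0,0,0,0,0,0],
  [0,0,0,0,0,0,0],
])

```text
time: 55.88
tool_pos: [451.6, 89.9, 158.0]
tcp_rot: [180.0, -0.0, 7.9]
ft_force: [0.8, 0.1, -1.4]
finger_gap: 25.7
grip_force: 66.2
```

```bash
python3 st.py; python3 - <<'E'
from plan import *
s=sense(); x,y,z=s["tool_pos"]
plan((x,y,z,7.95),[(x,y,182,8,0,6),(x,y,255,8,0,4),(437.6,-383.9,255,8,0,18),(437.6,-383.9,255,-3.6,0,3),(437.6,-383.9,185,-3.6,0,5),(437.6,-383.9,163,-3.6,0,4)])
E
```

```text
55.875 [-29.12174889  93.62907461 158.00986811] [ 0.82888537 -0.02067926 -1.35023735] [ 1.79996699e+02 -2.41341367e-03  7.94848876e+00]
x6 [0,0,-0.13,0,0,-0,0] -> [451.6  89.9 181.4] 8.0
x4 [0,0,-0.61,0,0,-0,0] -> [451.6  89.9 254.6] 8.0
x18 [-0.15,0.87,-0,0,0,-0,0] -> [ 436.4 -386.6  254.6] 8.0
x3 [0.02,-0.03,-0,0,0,0.84,0] -> [ 438.  -383.8  254.6] -3.6
x5 [-0,0,0.46,0,0,-0,0] -> [ 438.  -383.8  185.6] -3.6
x4 [-0,0,0.19,0,0,-0,0] -> [ 438.  -383.8  162.8] -3.6
```

apply_moves([
  [0,0,-0.13,0,0,0,0],
  [0,0,-0.13,0,0,0,0],
  [0,0,-0.13,0,0,0,0],
  [0,0,-0.13,0,0,0,0],
  [0,0,-0.13,0,0,0,0],
  [0,0,-0.13,0,0,0,0],
  [0,0,-0.61,0,0,0,0],
  [0,0,-0.61,0,0,0,0],
])

```text
time: 56.88
tool_pos: [451.8, 90.0, 219.6]
tcp_rot: [180.0, -0.0, 8.0]
ft_force: [-0.7, 0.2, -2.2]
finger_gap: 25.8
grip_force: 66.2
```

apply_moves([
  [0,0,-0.61,0,0,0,0],
  [0,0,-0.61,0,0,0,0],
  [-0.15,0.87,0,0,0,0,0],
  [-0.15,0.87,0,0,0,0,0],
  [-0.15,0.87,0,0,0,0,0],
  [-0.15,0.87,0,0,0,0,0],
  [-0.15,0.87,0,0,0,0,0],
  [-0.15,0.87,0,0,0,0,0],
])

```text
time: 57.88
tool_pos: [446.6, -69.8, 255.6]
tcp_rot: [180.0, -0.0, 8.0]
ft_force: [0.5, 0.0, -1.3]
finger_gap: 25.7
grip_force: 66.3
```

apply_moves([
  [-0.15,0.87,0,0,0,0,0],
  [-0.15,0.87,0,0,0,0,0],
  [-0.15,0.87,0,0,0,0,0],
  [-0.15,0.87,0,0,0,0,0],
  [-0.15,0.87,0,0,0,0,0],
  [-0.15,0.87,0,0,0,0,0],
  [-0.15,0.87,0,0,0,0,0],
  [-0.15,0.87,0,0,0,0,0],
])

```text
time: 58.88
tool_pos: [439.8, -281.7, 255.5]
tcp_rot: [180.0, -0.0, 7.9]
ft_force: [1.5, -0.0, -1.7]
finger_gap: 26.1
grip_force: 66.3
```

apply_moves([
  [-0.15,0.87,0,0,0,0,0],
  [-0.15,0.87,0,0,0,0,0],
  [-0.15,0.87,0,0,0,0,0],
  [-0.15,0.87,0,0,0,0,0],
  [0.02,-0.03,0,0,0,0.84,0],
  [0.02,-0.03,0,0,0,0.84,0],
  [0.02,-0.03,0,0,0,0.84,0],
  [0,0,0,0,0,0,0],
])

```text
time: 59.88
tool_pos: [438.1, -383.8, 255.3]
tcp_rot: [180.0, -0.0, -3.6]
ft_force: [-0.3, -0.1, -1.2]
finger_gap: 25.6
grip_force: 66.5
```

apply_moves([
  [0,0,0,0,0,0,0],
  [0,0,0,0,0,0,0],
])

```text
time: 60.12
tool_pos: [438.0, -383.8, 254.8]
tcp_rot: [180.0, -0.0, -3.6]
ft_force: [-0.1, -0.3, -2.2]
finger_gap: 25.8
grip_force: 66.5
```

apply_moves([
  [0,0,0.46,0,0,0,0],
  [0,0,0.46,0,0,0,0],
  [0,0,0.46,0,0,0,0],
  [0,0,0.46,0,0,0,0],
  [0,0,0.46,0,0,0,0],
  [0,0,0.46,0,0,0,0],
  [0,0,0.11,0,0,0,0],
  [0,0,0.11,0,0,0,0],
])

```text
time: 61.12
tool_pos: [438.1, -383.9, 165.3]
tcp_rot: [180.0, -0.0, -3.6]
ft_force: [0.4, -0.0, -2.0]
finger_gap: 25.9
grip_force: 66.5
```

apply_moves([
  [0,0,0.12,0,0,0,0],
  [0,0,0,0,0,0,0],
  [0,0,0,0,0,0,0.38],
  [0,0,0,0,0,0,0.45],
  [0,0,0,0,0,0,0.6],
  [0,0,0,0,0,0,0.9],
  [0,0,0,0,0,0,0.9],
  [0,0,-0.3,0,0,0,0.9],
])

```text
time: 62.12
tool_pos: [437.5, -383.3, 170.0]
tcp_rot: [-179.9, 0.1, -3.6]
ft_force: [0.5, -0.1, -0.4]
finger_gap: 77.0
grip_force: 0.0
```

apply_moves([
  [0,0,-0.5,0,0,0,0.9],
  [0,0,-0.7,0,0,0,0.9],
  [0,0,-0.8,0,0,0,0.9],
  [0,0,-0.8,0,0,0,0.9],
  [0,0,-0.8,0,0,0,0.9],
  [0,0,-0.8,0,0,0,0.9],
])

```text
time: 62.88
tool_pos: [438.1, -383.8, 305.0]
tcp_rot: [179.9, -0.1, -3.6]
ft_force: [1.0, -1.1, 0.2]
finger_gap: 76.8
grip_force: 0.0
```

```bash
python3 - <<'E'
from plan import *
s=sense(); x,y,z=s["tool_pos"]; print(s["time"],s["tool_pos"])
crop(snapshot("wrist"),220,100,420,300,3,"pics/j.png")
# lever: push from +y side; work (124,+92)->(124,-30)
m=R.from_euler("z",8,degrees=True).as_matrix(); W=lambda a,b:(m@[a,b,0]+[493.1,.6,0])[:2]
a,b=W(124,95),W(124,-22)
plan((x,y,z,-3.6),[(x,y,302,8,0,3),(*a,200,8,0,19),(*a,69,8,0,6),(*b,69,8,0,13)])
E
```

```text
62.875 [ 438.07061896 -383.83393055  304.98815556]
x3 [0,0,0.03,0,0,-0.84,0] -> [ 438.1 -383.8  302.3] 8.0
x19 [0.41,-0.82,0.18,0,0,-0,0] -> [604.9 111.4 199.7] 8.0
x6 [-0.01,-0,0.73,0,0,-0,0] -> [603.1 111.2  68.3] 8.0
x13 [-0,0.3,-0,0,0,-0,0] -> [619.3  -4.7  68.3] 8.0
```

View pics/j.png

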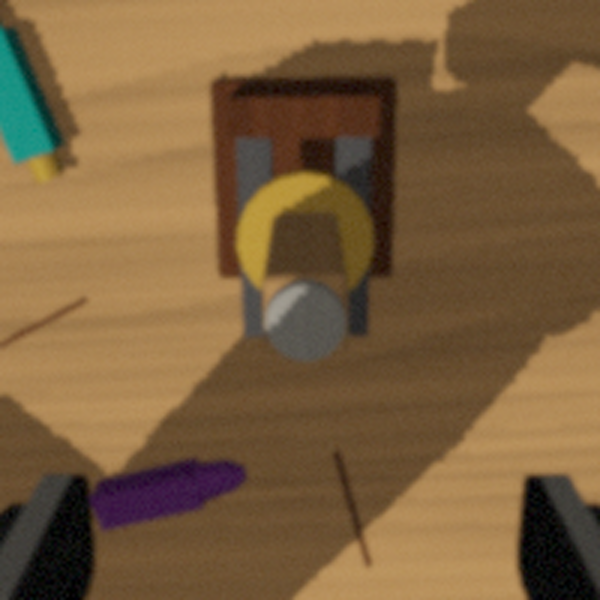

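The gauge hangs upright in its fork, with the disc centred on the prongs at about (305,240). Now I'll throw the lever back.

apply_moves([
  [0,0,0.03,0,0,-0.84,0],
  [0,0,0.03,0,0,-0.84,0],
  [0,0,0.03,0,0,-0.84,0],
  [0.41,-0.82,0.18,0,0,0,0],
  [0.41,-0.82,0.18,0,0,0,0],
  [0.41,-0.82,0.18,0,0,0,0],
])

```text
time: 63.68
tool_pos: [464.6, -304.9, 284.1]
tcp_rot: [180.0, -0.0, 7.9]
ft_force: [0.2, -0.1, 0.3]
finger_gap: 0.1
grip_force: 0.0
```

apply_moves([
  [0.41,-0.82,0.18,0,0,0,0],
  [0.41,-0.82,0.18,0,0,0,0],
  [0.41,-0.82,0.18,0,0,0,0],
  [0.41,-0.82,0.18,0,0,0,0],
  [0.41,-0.82,0.18,0,0,0,0],
  [0.41,-0.82,0.18,0,0,0,0],
  [0.41,-0.82,0.18,0,0,0,0],
  [0.41,-0.82,0.18,0,0,0,0],
])

```text
time: 64.68
tool_pos: [534.9, -96.1, 241.0]
tcp_rot: [180.0, -0.1, 8.0]
ft_force: [0.1, 0.2, -0.7]
finger_gap: 0.2
grip_force: 0.0
```

apply_moves([
  [0.41,-0.82,0.18,0,0,0,0],
  [0.41,-0.82,0.18,0,0,0,0],
  [0.41,-0.82,0.18,0,0,0,0],
  [0.41,-0.82,0.18,0,0,0,0],
  [0.41,-0.82,0.18,0,0,0,0],
  [0.41,-0.82,0.18,0,0,0,0],
  [0.41,-0.82,0.18,0,0,0,0],
  [0.41,-0.82,0.18,0,0,0,0],
])

```text
time: 65.68
tool_pos: [605.2, 112.4, 197.7]
tcp_rot: [180.0, -0.1, 8.0]
ft_force: [-0.4, -0.6, 1.0]
finger_gap: 0.3
grip_force: 0.0
```

apply_moves([
  [0,0,0.73,0,0,0,0],
  [0,0,0.73,0,0,0,0],
  [0,0,0.73,0,0,0,0],
  [0,0,0.73,0,0,0,0],
  [0,0,0.73,0,0,0,0],
  [0,0,0.73,0,0,0,0],
  [0,0,0,0,0,0,0],
])

```text
time: 66.55
tool_pos: [603.2, 111.4, 64.1]
tcp_rot: [-180.0, 0.2, 8.0]
ft_force: [-0.2, 0.5, 0.1]
finger_gap: 0.2
grip_force: 0.0
```

apply_moves([
  [0,0.3,0,0,0,0,0],
  [0,0.3,0,0,0,0,0],
  [0,0.3,0,0,0,0,0],
  [0,0.3,0,0,0,0,0],
  [0,0.3,0,0,0,0,0],
  [0,0.3,0,0,0,0,0],
  [0,0.3,0,0,0,0,0],
])

```text
time: 67.42
tool_pos: [617.5, 50.1, 72.8]
tcp_rot: [-180.0, -0.5, 8.0]
ft_force: [-7.6, 7.3, 33.3]
finger_gap: -0.0
grip_force: 15.8
```

apply_moves([
  [0,0.3,0,0,0,0,0],
  [0,0.3,0,0,0,0,0],
  [0,0.3,0,0,0,0,0],
  [0,0.3,0,0,0,0,0],
  [0,0.3,0,0,0,0,0],
])

```text
time: 68.05
tool_pos: [619.3, 4.0, 65.6]
tcp_rot: [-180.0, 0.1, 7.9]
ft_force: [-0.9, 2.2, 0.1]
finger_gap: 0.1
grip_force: 1.0
```

```bash
python3 st.py
```

```text
68.05 [124.97266087 -14.72102133  65.58560337] [-0.58779924  2.27183496  0.10185789] [-1.79969604e+02  5.13557331e-02  7.93866520e+00]
```

apply_moves([
  [0,0.2,0,0,0,0,0],
  [0,0.12,0,0,0,0,0],
  [0,0,0,0,0,0,0],
])

```text
time: 68.42
tool_pos: [619.9, -1.1, 65.2]
tcp_rot: [-179.6, 0.1, 8.0]
ft_force: [-3.2, 19.0, 3.9]
finger_gap: -0.0
grip_force: 7.9
```

```bash
python3 st.py
```

```text
68.425 [124.80158782 -19.8696065   65.15020232] [-0.52136117 19.21496093  3.88283409] [-1.79627215e+02  1.11350360e-01  8.00527185e+00]
```

At the stop. I'll back off, lift clear, and take a last look.

apply_moves([
  [0,-0.5,0,0,0,0,0],
  [0,-0.5,0,0,0,0,0],
  [0,0,-0.9,0,0,0,0],
  [0,0,-0.9,0,0,0,0],
  [0,0,-0.9,0,0,0,0],
  [0,0,-0.9,0,0,0,0],
  [0,0,-0.9,0,0,0,0],
  [-0.9,0,-0.9,0,0,0,0],
])

```text
time: 69.42
tool_pos: [590.4, 21.2, 228.4]
tcp_rot: [180.0, -0.0, 8.0]
ft_force: [-0.6, -0.7, -0.4]
finger_gap: -0.1
grip_force: 0.0
```

apply_moves([
  [-0.9,0,-0.5,0,0,0,0],
  [-0.9,0,0,0,0,0,0],
  [-0.9,0,0,0,0,0,0],
  [-0.9,0,0,0,0,0,0],
  [-0.9,0,0,0,0,0,0],
  [0,0,0,0,0,0,0],
])

```text
time: 70.18
tool_pos: [455.4, 2.2, 242.9]
tcp_rot: [180.0, -0.0, 7.9]
ft_force: [0.3, -0.2, 0.9]
finger_gap: -0.2
grip_force: 0.0
```

```bash
python3 - <<'E'
from h import *
print(sense()["time"],sense()["tool_pos"])
crop(snapshot("scene"),200,110,460,300,3,"pics/k.png")
E
```

```text
70.175 [455.39575866   2.24690407 242.91335741]
```

View pics/k.png

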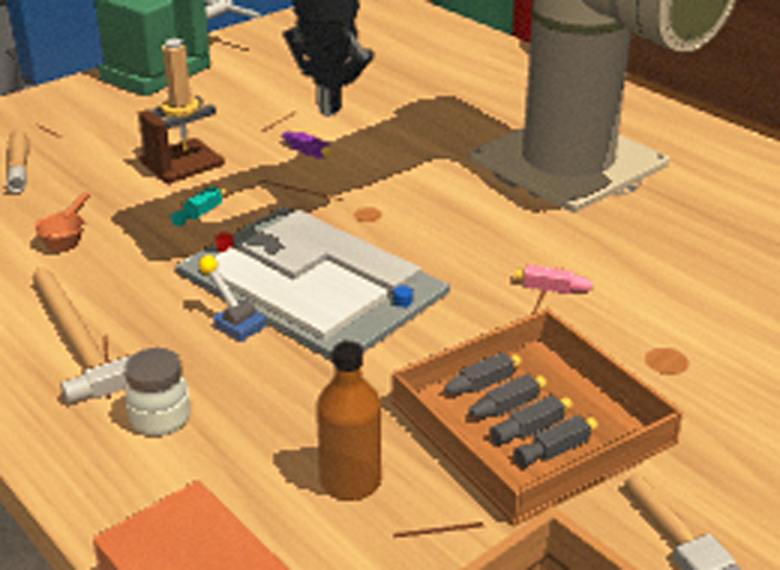

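Four tips lie in the tray, the gauge is hung, and the lever ball at (208,264) leans to the off side. I'll check the lever angle by projection before handing in.

```bash
python3 - <<'E'
from h import *
C=cam("scene"); m=R.from_euler("z",8,degrees=True).as_matrix()
obs=np.array([200+208.5/3-.5,110+264.5/3-.5])
e={t:np.linalg.norm(proj(C,m@[124,70*np.sin(t-.8),20+70*np.cos(t-.8)]+[493.1,.6,0])-obs) for t in np.arange(0,1,.1)}
print({round(k,1):round(v,1) for k,v in e.items()})
if min(e,key=e.get)<.25: print(hand_in())
E
```

```text
{np.float64(0.0): np.float64(0.2), np.float64(0.1): np.float64(0.8), np.float64(0.2): np.float64(1.8), np.float64(0.3): np.float64(2.8), np.float64(0.4): np.float64(3.9), np.float64(0.5): np.float64(5.0), np.float64(0.6): np.float64(6.2), np.float64(0.7): np.float64(7.4), np.float64(0.8): np.float64(8.8), np.float64(0.9): np.float64(10.2)}
the job is handed in; nothing more can be done
None
```

The job is handed in (no verdict was returned): by the last pictures and readings all four tips lie in the tray, the gauge was drawn through the whole gap from red to blue and hangs upright in its fork, and the lever is back at off.

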